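Stick the next layer of primed box section

ROBOT

A 7-joint arm with a two-finger parallel gripper is mounted at the origin on the work surface. World frame = base frame: x ahead of the robot, y to its left, z up, the work surface at z = 0. Lengths are in m, angles in rad, forces in N, time in s.
With the tool pointing down it reaches from about 0.425 to 0.875 m from the base axis. Payload 4.7 kg.
Tool frame: the origin (TCP) lies on the mounting face of the last link; the fingertips stand 182 mm ahead of it and the grasp point (between the pads) lies 164 mm ahead of it; z points along the fingers, y is the direction in which the jaws open and shut (so a half turn about z gives the same grasp; the last joint's range is limited). The gripper opens to 87 mm and grips with 3 to 60 N. Pads are 19 mm wide; open, the fingers measure 117 mm over their backs; the gripper's body (75 mm by 190 mm) begins 51 mm behind the grasp point.
Start: joints at [1.363, 0.321, -0.07, 1.45, 0.023, 1.371, -0.057], TCP at [0.143, -0.634, 0.405] pointing down, gripper open.
Joint ranges: [-2.86, 2.86], [-0.3, 2.09], [-1.38, 1.24], [0.06, 2.45], [-1.56, 4.7], [0.09, 2.05], [-2.69, 2.69]. Speed limits (rad/s): [2.57, 2.57, 3.14, 3.14, 3.14, 3.14, 3.14].

INTERFACE

Orientations are given as a rotation vector (axis times angle).
In Python, from bench import ctrl gives the robot as it stands. The module is installed in compiled form; this text tells all that it offers.
- The arm moves only by the tool play_rows, never from a script. Its argument "targets" is text: rows parted by semicolons, each of 7 numbers parted by spaces: the shift along the tool's x, y, z in cm, then the turn, a rotation vector about the tool's x, y, z in rad, then the opening, from -1 (shut) to 1 (fully open). In form: x y z ax ay az grip; .... A call has 1 to 20 rows; each row shifts and turns the pose as measured when the row begins, along the tool's axes as they then stand; what a row does not reach is not made up. A row lasts 1/8 s, in which the tool goes at most 62.5 mm and 10.7 degrees, less where a joint would pass 70% of its speed; a pose out of reach is approached as far as the arm can. A call is refused whole if a number of a shift passes 6.25 or a number of a turn 0.188, either way. A call with a gripper value outside its range is refused whole. The fingers move at their own pace and stop on an object; "newtons" is the grip in N (left out, the last holds). Time passes only in rows, so rows that do not move let the fingers close. It gives the time, the measured TCP pose, the force and the opening at its end, in the units of the state.
- ctrl.get_state(): the state, without advancing time (a new reading comes with each control period).
- ctrl.get_image(name): name is "scene" or "side" or "wrist"; returns a dict with "pixels" (400x640x3 uint8, blue, green, red), "depth" (400x640 float32, m along the optical axis (not along the pixel's ray), 0 where there is no reading), "intrinsics" (3x3 intrinsics, pixels), "R" (3x3) and "t" (3): a world point X has camera coordinates R X + t. Camera axes: x right, y down, z forward; pixel columns grow to the right and rows downward; lengths in m; the calibration is good to about 2 mm. A picture is of the moment at which its call begins.
- ctrl.close_job(): hands the job in, once; it reports no verdict.
The state is a dict: "time": time; "joint_positions": joint angles; "qd": joint speeds; "joint_torque": joint torques, N m; "position": TCP position; "tool_rot": TCP orientation; "ft_force": force on the tool from outside, world axes, zero at the start; "torque": the same for the moment, N m; "grip_width": opening from 0.0 (shut) to 1.0 (fully open).
Only numpy, scipy, OpenCV 4.12 (cv2) and the standard library are available. Lean on these libraries where they do the work, as an engineer would, in place of code of your own. Each camera call takes 0.05 s, during which the arm holds its last target.

TASK

The grey-primed pieces of box section are being stacked to dry. Lay the two matching square sticks crosswise over the two pieces of the bottom layer, one straight above each bearer, then take the third piece off the sloping drain rack and set it down gently, flat on the sticks, over the middle of the stack and in line with the pieces below. It must not touch the pieces below; do not shift the bottom layer, and leave the other things on the bench where they are.

Things in the scene. Friction and masses are not known exactly. Their poses are not given: they have to be found in the camera images.
- stand: fixed stacking stand: a flat sheet-metal drip tray 200 x 220 mm with a 10 mm rim, carrying two wooden bearers (20 x 20 mm, 180 mm long, tops 24 mm above the bench). Origin: centre of its underside, on the bench. x runs along the bearers, y along the pieces of the bottom layer, z up. The bottom layer lies on the bearers with its top 49 mm above the bench; its two pieces are about 40 mm either side of the middle (x of the stand), with a gap of about 30 mm between them
- bearer_left (a point): centre of the top of one bearer, at y = +60 mm of the stand, 24 mm above the bench; the bearers stick out about 25 mm beyond the bottom layer on each side; axes as the stand's
- bearer_right (a point): the same for the other bearer, at y = -60 mm of the stand
- lower_near_mid (a point): centre of one piece of the bottom layer: grey-primed hollow steel box section, 50 mm wide (its x), 190 mm long (its y), 25 mm high (its z), about 0.55 kg, loose on the bearers
- lower_far_mid (a point): centre of the other piece of the bottom layer, the same section and size
- piece_mid (a point): centre of the third piece, the one to be laid: grey-primed hollow box section, 50 mm wide (its x), 190 mm long (its y), 25 mm thick (its z), about 0.45 to 0.65 kg. It lies across the two arms of the drain rack, sloping 35 degrees: its x points down the slope (away from the robot), its z stands square out of the upper face (up and away from the robot), its y is level. Its lower long edge leans on the toes of the arms; its middle is free between the arms
- rack: fixed drain rack of dark steel: two arms 12 mm wide at y = -66 and +66 mm, sloping 35 degrees, low ends (55 mm up, with toes 22 mm high) on the side away from the robot, high ends (150 mm up) next to it; between the arms open down to a drip pan 14 mm high. Footprint 200 x 145 mm. Origin: centre of its underside; x roughly away from the robot, z up
- stick_a_mid (a point): centre of a square wooden stick, 150 mm long (its x), 20 x 20 mm, about 40 g, lying on the bench; one of the matching pair
- stick_b_mid (a point): centre of the other stick of the matching pair, the same size
- thin_lath_mid (a point): centre of an odd flat lath, 110 mm long (its x), 30 mm wide, only 8 mm thick: not to be used
- joint_cross: bystander: steel universal-joint cross, 92 mm across, 28 mm high, lying flat; origin under its centre
- primer_tin: bystander: steel tin, 72 mm diameter, 100 mm high; origin under its centre
- hammer: bystander: copper-faced hammer, 270 mm long, handle to its -x, 43 mm high; origin under it, near mid-length
- drift_center (a point): bystander: centre of a brass drift, a round bar of 18 mm diameter, 170 mm long, lying on the bench
- spanner: bystander: steel spanner 200 mm long, lying flat
- brush: bystander: paint brush 190 mm long, lying flat
Not all that is in view belongs to the job. What is shaped like the part that bears stick_a_mid but orange is not meant.

How it is judged:
By the outcome, as a careful person would: the job done as asked, in the order asked, and still so for the second after the job is handed in, with the robot touching nothing.
It also fails if it takes over 67 s, if anything falls off the work surface, if the arm or the gripper's body presses on something with over 40 N, if the wrist force passes 120 N, or if a joint passes its speed limit or range.

## Working session

There is one attempt and no reset: what is moved stays moved. The work goes in short steps, Python scripts to look and compute and a tool call to move; the robot and the scene stay as the last step left them, time stands still between calls to the robot, and variables do not carry over. Pictures are saved under pics/ and viewed, and the job is handed in when it is done.

Besides the shell and the picture viewer there is one more tool, called after "Request:" as a command line: name --argument value ..., lists and objects as JSON in quotes. play_rows: Moves the arm, as the interface text tells. Its arguments: {"type":"object","properties":{"targets":{"type":"string"},"newtons":{"type":"number"}},"required":["targets"]}

```bash
mkdir -p pics; ls; python3 - <<'E'
from bench import ctrl
import cv2, numpy as np, pickle
s=ctrl.get_state(); print(s)
for n in ["scene","side","wrist"]:
    d=ctrl.get_image(n); cv2.imwrite(f"pics/{n}0.png",d["pixels"]); pickle.dump(d,open(f"pics/{n}0.pkl","wb"))
    print(n,d["intrinsics"].tolist(),d["R"].round(4).tolist(),d["t"].round(4).tolist(), (d["depth"]>0).mean())
E
```

```text
pics
{'time': 0.0, 'joint_positions': array([ 1.3630926 ,  0.32180262, -0.07009268,  1.45167553,  0.0226114 ,
        1.37079583, -0.0569149 ]), 'qd': array([ 2.45099145e-04, -7.88636751e-04,  4.26108647e-04, -3.47502897e-04,
       -1.44994121e-05,  1.38694087e-03,  1.35666948e-03]), 'joint_torque': array([-2.05087149e-04, -4.91285992e+01, -4.03963253e-01, -3.12527740e+01,
       -6.38463395e-02,  4.35392931e-02,  1.72442733e-04]), 'position': array([ 0.14291814, -0.63387869,  0.40367422]), 'tool_rot': array([-3.12043228e+00, -3.47527796e-01,  4.96211167e-04]), 'ft_force': array([ 0.56949097, -0.08766208,  0.05055763]), 'torque': array([ 0.02726577, -0.01663357,  0.00116606]), 'grip_width': 0.9966545451920393}
scene [[413.9627265744011, 0.0, 317.157923486191], [0.0, 413.9627265744011, 207.81873266726274], [0.0, 0.0, 1.0]] [[-0.006, 0.9999, -0.01], [0.67, -0.0034, -0.7423], [-0.7423, -0.0112, -0.67]] [0.0258, -0.2991, 1.9282] 0.99607421875
side [[489.4680531233803, 0.0, 321.51649542125557], [0.0, 489.4680531233803, 203.04527680459674], [0.0, 0.0, 1.0]] [[-0.9976, -0.0693, -0.0072], [-0.0462, 0.7351, -0.6764], [0.0522, -0.6744, -0.7365]] [0.5171, 0.0855, 1.599] 0.99599609375
wrist [[338.5027888785434, 0.0, 314.7462525492785], [0.0, 338.5027888785434, 197.6834537301521], [0.0, 0.0, 1.0]] [[0.2197, -0.9756, -0.0021], [-0.9395, -0.2121, 0.2691], [-0.263, -0.0571, -0.9631]] [-0.6496, -0.0327, 0.3912] 0.99607421875
```

View pics/scene0.png

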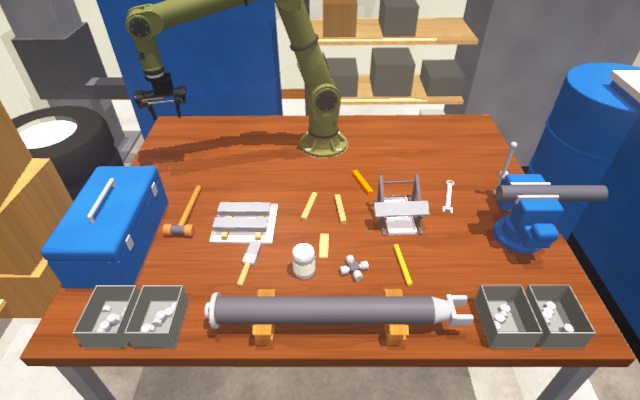

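View pics/side0.png

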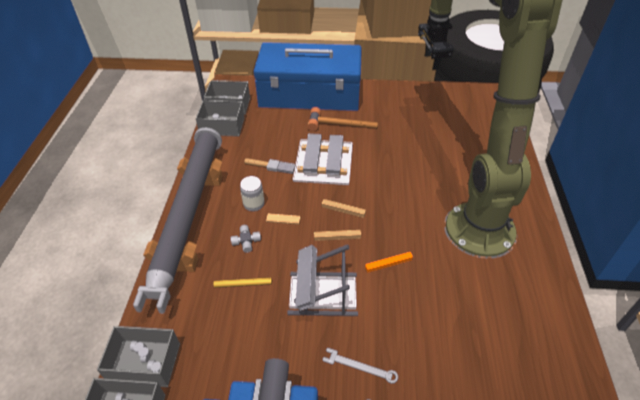

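View pics/wrist0.png

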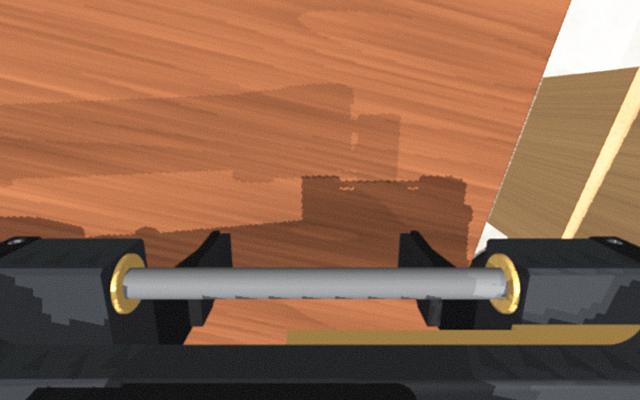

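The scene view shows the stand at (245,222), the two sticks at (310,206) and (340,208), the thin lath at (324,245), the orange decoy at (362,181) and the rack with the third piece at (400,207). Next I measure them.

```bash
cat > h.py <<'E'
import numpy as np, cv2, pickle
def cloud(d):
    K,R,t=d["intrinsics"],d["R"],d["t"]; z=d["depth"].astype(float)
    v,u=np.mgrid[0:z.shape[0],0:z.shape[1]]
    c=np.stack([(u-K[0,2])/K[0,0]*z,(v-K[1,2])/K[1,1]*z,z],-1)
    return (c-t)@R
def proj(d,X):
    c=d["R"]@np.asarray(X)+d["t"]; p=d["intrinsics"]@c; return p[:2]/p[2]
def ray(d,uv,h):
    K,R,t=d["intrinsics"],d["R"],d["t"]
    o=-R.T@t; r=R.T@np.linalg.inv(K)@np.array([uv[0],uv[1],1.]); return o+r*(h-o[2])/r[2]
E
python3 - <<'E'
from h import *
for n,box in [("scene",(180,160,460,290)),("side",(220,100,420,330))]:
    d=pickle.load(open(f"pics/{n}0.pkl","rb")); P=cloud(d)
    x0,y0,x1,y1=box
    c=d["pixels"][y0:y1,x0:x1]; f=min(800/(x1-x0),600/(y1-y0)); cv2.imwrite(f"pics/{n}_crop.png",cv2.resize(c,None,fx=f,fy=f,interpolation=cv2.INTER_CUBIC))
    hsv=cv2.cvtColor(d["pixels"],cv2.COLOR_BGR2HSV)
    for uv in ([(310,206),(340,208),(324,245),(362,181),(242,210)] if n=="scene" else [(343,208),(337,235),(283,218),(313,150)]):
        print(n,uv,hsv[uv[1],uv[0]],P[uv[1],uv[0]].round(3))
E
```

```text
scene (310, 206) [ 25 100 254] [ 0.457 -0.05   0.019]
scene (340, 208) [ 26  98 255] [0.477 0.063 0.026]
scene (324, 245) [ 28  76 255] [0.649 0.002 0.009]
scene (362, 181) [ 24 255 255] [0.308 0.159 0.021]
scene (242, 210) [150   2 245] [ 0.512 -0.298  0.05 ]
side (343, 208) [ 14 125 204] [ 0.449 -0.044  0.023]
side (337, 235) [ 15 126 201] [0.464 0.066 0.016]
side (283, 218) [ 18 112 241] [ 0.648 -0.007  0.001]
side (313, 150) [138  15 174] [0.436 1.051 1.239]
```

```bash
python3 - <<'E'
from h import *
for n in ["scene","side"]:
    d=pickle.load(open(f"pics/{n}0.pkl","rb")); P=cloud(d)
    hsv=cv2.cvtColor(d["pixels"],cv2.COLOR_BGR2HSV)
    # raised, in stick area
    ok=(P[...,0]>.3)&(P[...,0]<.95)&(P[...,1]>-.6)&(P[...,1]<.5)&(P[...,2]>0.004)&(P[...,2]<.2)
    nn,lab,st,cen=cv2.connectedComponentsWithStats(ok.astype(np.uint8))
    for i in range(1,nn):
        if st[i,4]<40: continue
        Q=P[lab==i]
        top=Q[Q[:,2]>np.percentile(Q[:,2],95)-.006]
        (c,sz,a)=cv2.minAreaRect((top[:,:2]*1000).astype(np.float32))
        print(n,cen[i].round(),st[i,4],"z",np.percentile(Q[:,2],[5,50,95]).round(3),"rect",np.round(c,1),np.round(sz,1),round(a,1),np.median(hsv[lab==i],0))
E
```

```text
scene [397. 207.] 2354 z [0.005 0.059 0.123] rect [449.5 276.6] [ 51.9 146.5] 1.4 [ 11.  17. 219.]
scene [183. 219.] 712 z [0.005 0.027 0.043] rect [ 592.  -517.5] [ 41.1 103.1] 0.1 [ 15. 167. 208.]
scene [447. 203.] 166 z [0.004 0.008 0.013] rect [416.2 470.2] [ 49.2 135.2] 84.0 [  8.    7.5 241.5]
scene [309. 204.] 262 z [0.004 0.02  0.025] rect [451.  -52.6] [ 20.9 150.9] 74.0 [ 20.  130.5 248.5]
scene [339. 207.] 260 z [0.005 0.019 0.025] rect [464.3  64.3] [155.9  20.9] 7.9 [ 21. 126. 250.]
scene [245. 228.] 2969 z [0.005 0.028 0.054] rect [ 533.3 -294.6] [193.3 136.2] 89.6 [150.   6. 237.]
scene [323. 244.] 259 z [0.005 0.009 0.014] rect [650.1  -4.3] [110.  56.] 9.0 [ 28.  77. 255.]
scene [304. 261.] 776 z [0.005 0.078 0.104] rect [756.9 -64.8] [66.5 62.9] 1.0 [  8.   19.5 227. ]
scene [403. 265.] 298 z [0.004 0.017 0.023] rect [739.7 259.8] [169.8  16.1] 7.5 [ 26. 184. 252.]
scene [353. 266.] 470 z [0.004 0.025 0.031] rect [758.6  98.9] [75.5 76.6] 61.7 [  8.   17.  198.5]
scene [157. 300.] 1787 z [0.005 0.041 0.081] rect [ 910.3 -508.2] [182.3  76. ] 89.3 [ 18.  22. 110.]
sc
[... 758 characters left out ...]
.4] 88.5 [ 18. 115. 240.]
side [245. 239.] 394 z [0.009 0.022 0.029] rect [756.6  98.4] [75.  77.2] 58.2 [144.  10. 139.]
side [337. 235.] 357 z [0.006 0.017 0.022] rect [463.7  65.3] [148.3  24.5] 6.0 [ 15. 123. 209.]
side [318. 282.] 2305 z [0.005 0.087 0.125] rect [442.8 274.4] [ 39.4 148.6] 1.8 [139.  15. 142.]
side [377. 265.] 199 z [0.007 0.018 0.022] rect [333.2 172.7] [79.4 22.9] 22.7 [ 16. 245. 246.]
side [242. 282.] 334 z [0.006 0.013 0.02 ] rect [736.1 261.9] [166.   17.4] 7.7 [ 21. 165. 231.]
side [164. 338.] 470 z [0.008 0.049 0.078] rect [905.1 465.1] [34.9 84.9] 62.3 [ 9.  9. 82.]
side [344. 361.] 238 z [0.004 0.006 0.01 ] rect [407.9 485.3] [ 36.2 145.6] 75.4 [150.   8. 195.]
```

```bash
python3 - <<'E'
from h import *
def line(Q):
    vx,vy,x,y=cv2.fitLine((Q[:,:2]*1000).astype(np.float32),cv2.DIST_HUBER,0,.01,.01).ravel()
    return round(np.degrees(np.arctan2(vy,vx)),2)
for n in ["scene","side"]:
    d=pickle.load(open(f"pics/{n}0.pkl","rb")); P=cloud(d)
    X=P.reshape(-1,3); g=cv2.cvtColor(d["pixels"],cv2.COLOR_BGR2HSV).reshape(-1,3)
    for nm,c in [("A",(.4505,-.0525)),("B",(.464,.065))]:
        m=(np.hypot(X[:,0]-c[0],X[:,1]-c[1])<.1)&(X[:,2]>.015)&(X[:,2]<.03)&(g[:,1]>70)
        Q=X[m]; print(n,nm,len(Q),line(Q),np.median(Q,0).round(4), cv2.minAreaRect((Q[:,:2]*1000).astype(np.float32)))
    m=(abs(X[:,0]-.533)<.13)&(abs(X[:,1]+.295)<.14)
    for lo,hi,nm in [(.04,.06,"layer"),(.018,.03,"bearer"),]:
        q=X[m&(X[:,2]>lo)&(X[:,2]<hi)]; 
        print(n,nm,len(q),np.percentile(q[:,:2],[1,50,99],axis=0).round(4).tolist())
        if nm=="layer":
            for k,s in (("near",q[:,0]<.533),("far",q[:,0]>=.533)):
                r=q[s]; print(k,len(r),line(r),cv2.minAreaRect((r[:,:2]*1000).astype(np.float32)),np.percentile(r[:,0],[2,98]).round(4),np.percentile(r[:,1],[2,98]).round(4),np.median(r[:,2]).round(4))
        else:
            gg=g[m&(X[:,2]>lo)&(X[:,2]<hi)]; r=q[gg[:,1]>70]
            for s in (r[:,1]>-.295,r[:,1]<-.295): print(" bearer",len(r[s]),line(r[s]),r[s].mean(0).round(4),np.percentile(r[s],[2,98],axis=0).round(4).tolist())
E
```

```text
scene A 158 -16.06 [ 0.4557 -0.0535  0.022 ] ((450.9532470703125, -52.77440643310547), (21.068603515625, 150.8458709716797), 73.69573974609375)
scene B 156 7.1 [0.4697 0.0647 0.0221] ((464.4934997558594, 64.45836639404297), (155.82144165039062, 21.716800689697266), 6.429442882537842)
scene layer 1207 [[0.4669, -0.3873], [0.5514, -0.2924], [0.6011, -0.2007]]
near 570 88.77 ((492.6751708984375, -292.8946533203125), (190.28123474121094, 56.763187408447266), 89.1771469116211) [0.4669 0.5196] [-0.3842 -0.201 ] 0.0507
far 637 88.16 ((574.666748046875, -296.06134033203125), (190.85252380371094, 56.425350189208984), 89.96998596191406) [0.549  0.6011] [-0.3865 -0.204 ] 0.0509
scene bearer 215 [[0.4963, -0.381], [0.6003, -0.2528], [0.6625, -0.2003]]
 bearer 35 -1.67 [ 0.6004 -0.2293  0.0249] [[0.5176, -0.2402, 0.0189], [0.6258, -0.2203, 0.0292]]
 bearer 38 0.55 [ 0.5893 -0.3485  0.0251] [[0.5139, -0.3591, 0.0188], [0.6213, -0.3393, 0.0297]]
side A 199 -15.92 [ 0.4497 -0.052   0.0187] ((449.5929870605469, -52.54039764404297), (28.244159698486328, 149.54150390625), 74.10902404785156)
side B 222 7.66 [0.4636 0.0646 0.0184] ((463.9450378417969, 63.33673858642578), (148.59397888183594, 26.69263458251953), 7.091081619262695)
side layer 954 [[0.4679, -0.3893], [0.5178, -0.2897], [0.5984, -0.2002]]
near 479 88.78 ((492.20306396484375, -294.7047424316406), (196.61695861816406, 50.25918197631836), 88.88374328613281) [0.4679 0.5164] [-0.386  -0.2008] 0.0474
far 475 89.3 ((573.8697509765625, -296.2930603027344), (196.5550079345703, 50.94233703613281), 89.46187591552734) [0.5499 0.5984] [-0.3889 -0.2033] 0.0473
side bearer 301 [[0.4426, -0.3605], [0.5375, -0.227], [0.6584, -0.2017]]
 bearer 81 -2.03 [ 0.5274 -0.2278  0.0226] [[0.4458, -0.2408, 0.0188], [0.6189, -0.2167, 0.0275]]
 bearer 63 -0.09 [ 0.5254 -0.3465  0.0225] [[0.4461, -0.36, 0.0181], [0.615, -0.3345, 0.0279]]
```

View pics/scene_crop.png

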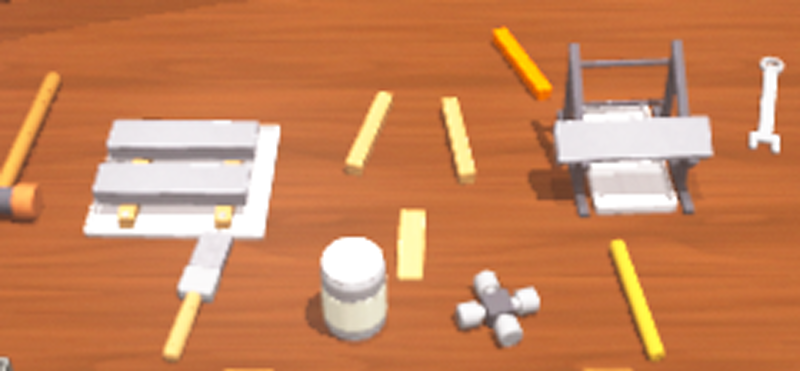

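View pics/side_crop.png

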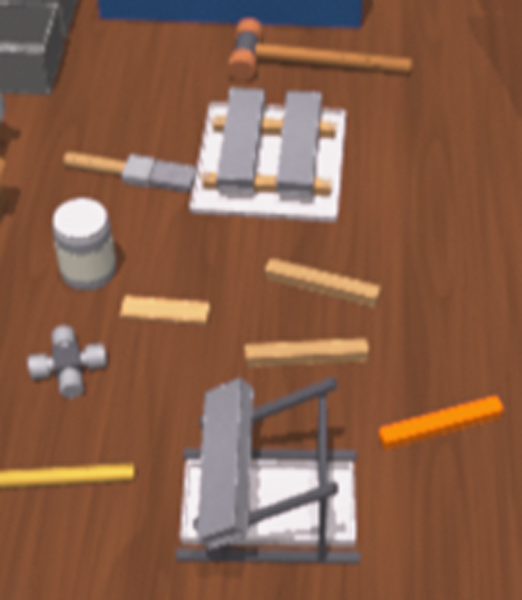

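```bash
cat >> h.py <<'E'
from scipy.spatial.transform import Rotation as Ro
def tooldown(yaw): # tool x at yaw, z down
    c,s=np.cos(yaw),np.sin(yaw); return np.array([[c,s,0],[s,-c,0],[0,0,-1.]])
def plan(p0,R0,p1,R1,n,g,pr=True):
    """rows from pose0 to pose1"""
    d=Ro.from_matrix(R0.T@R1).as_rotvec(); out=[]
    p,R=p0,R0
    for k in range(1,n+1):
        q=p0+(p1-p0)*k/n; S=R0@Ro.from_rotvec(d*k/n).as_matrix()
        a=R.T@(q-p)*100; b=Ro.from_matrix(R.T@S).as_rotvec()
        out.append(" ".join(f"{v:.2f}" for v in a)+" "+" ".join(f"{v:.3f}" for v in b)+f" {g}")
        p,R=q,S
    print("max",abs(R0.T@(p1-p0)).max()*100/n,abs(d).max()/n); 
    print("; ".join(out)); return p1,R1
def cur():
    from bench import ctrl
    s=ctrl.get_state(); return s["position"],Ro.from_rotvec(s["tool_rot"]).as_matrix(),s
E
python3 - <<'E'
from h import *
p,R,s=cur()
d=pickle.load(open("pics/wrist0.pkl","rb")); c=-d["R"].T@d["t"]
print("cam in tool",(R.T@(c-p)).round(4),"cam axes in tool",(R.T@d["R"].T).round(3).tolist())
for n in ["scene","side"]:
    d=pickle.load(open(f"pics/{n}0.pkl","rb")); X=cloud(d).reshape(-1,3); g=cv2.cvtColor(d["pixels"],cv2.COLOR_BGR2HSV).reshape(-1,3)
    m=(abs(X[:,0]-.46)<.08)&(abs(X[:,1]-.275)<.11)&(X[:,2]>.05)&(X[:,2]<.16)
    Q=X[m]; best=None; rng=np.random.default_rng(0)
    for _ in range(500):
        a=Q[rng.choice(len(Q),3,False)]; nn=np.cross(a[1]-a[0],a[2]-a[0]); l=np.linalg.norm(nn)
        if l<1e-6: continue
        nn/=l; nn*=np.sign(nn[2]) or 1
        if nn[0]<.3: continue
        k=abs((Q-a[0])@nn)<.005
        if best is None or k.sum()>best.sum(): best=k
    F=Q[best]; c=F.mean(0); nn=np.linalg.svd(F-c)[2][2]; nn*=np.sign(nn[2])
    k=abs((Q-c)@nn)<.006; F=Q[k]
    print(n,len(F),"normal",nn.round(3),"slope",np.degrees(np.arccos(nn[2])).round(1),"az",np.degrees(np.arctan2(nn[1],nn[0])).round(1))
    y=np.cross(nn,[1,0,0]); y/=np.linalg.norm(y); 
    if y[1]<0:y=-y
    x=np.cross(y,nn)
    uv=np.stack([(F-c)@x,(F-c)@y],-1)
    r=cv2.minAreaRect((uv*1000).astype(np.float32)); print(r, "centre top",(c+x*r[0][0]/1000+y*r[0][1]/1000).round(4),"x",x.round(3),"y",y.round(3), np.percentile(uv,[1,99],axis=0).round(3).tolist())
    # tray
    m=(abs(X[:,0]-.533)<.16)&(abs(X[:,1]+.295)<.16)&(X[:,2]<.02)&(X[:,2]>-.003)&(g[:,1]<40)
    print("tray",m.sum(),cv2.minAreaRect((X[m][:,:2]*1000).astype(np.float32)),np.percentile(X[m][:,:2],[.5,99.5],axis=0).round(3).tolist())
    wp=(.48,-.29,.40)
print("--")
plan(p,R,np.array([.44,-.30,.40]),tooldown(-.02),9,0.2)
E
```

```text
cam in tool [0.0736 0.0006 0.0197] cam axes in tool [[-0.0, -0.963, -0.269], [1.0, -0.0, -0.001], [0.001, -0.269, 0.963]]
scene 284 normal [0.307 0.027 0.951] slope 18.0 az 5.0
((-28.151042938232422, -7.3187103271484375), (121.85446166992188, 187.95045471191406), 0.41368478536605835) centre top [0.4829 0.2761 0.1184] x [ 0.952 -0.009 -0.307] y [ 0.     1.    -0.028] [[-0.088, -0.098], [0.032, 0.084]]
tray 872 ((556.77099609375, -292.2041015625), (226.74757385253906, 264.7957763671875), 87.60620880126953) [[0.435, -0.4], [0.69, -0.178]]
side 500 normal [ 0.304 -0.004  0.953] slope 17.7 az -0.7
((-28.644546508789062, -14.633613586425781), (194.51260375976562, 127.55585479736328), 89.82567596435547) centre top [0.4798 0.2732 0.114 ] x [ 0.953  0.001 -0.304] y [-0.     1.     0.004] [[-0.082, -0.108], [0.035, 0.078]]
tray 1149 ((561.4116821289062, -314.3983459472656), (262.967529296875, 279.3307800292969), 0.13276903331279755) [[0.431, -0.451], [0.69, -0.177]]
--
max 4.036200844955431 0.026866711565358317
4.04 -2.89 0.05 -0.000 0.000 0.027 0.2; 3.96 -3.00 0.05 -0.000 0.000 0.027 0.2; 3.87 -3.11 0.05 -0.000 0.000 0.027 0.2; 3.79 -3.21 0.05 -0.000 0.000 0.027 0.2; 3.70 -3.31 0.05 -0.000 0.000 0.027 0.2; 3.61 -3.41 0.05 -0.000 0.000 0.027 0.2; 3.52 -3.50 0.05 -0.000 0.000 0.027 0.2; 3.42 -3.60 0.04 -0.000 0.000 0.027 0.2; 3.33 -3.69 0.04 -0.000 0.000 0.027 0.2
```

Request:
play_rows --targets "4.04 -2.89 0 0 0 0.027 0.2; 3.96 -3.0 0 0 0 0.027 0.2; 3.87 -3.11 0 0 0 0.027 0.2; 3.79 -3.21 0 0 0 0.027 0.2; 3.7 -3.31 0 0 0 0.027 0.2; 3.61 -3.41 0 0 0 0.027 0.2; 3.52 -3.5 0 0 0 0.027 0.2; 3.42 -3.6 0 0 0 0.027 0.2; 3.33 -3.69 0 0 0 0.027 0.2; 0 0 0 0 0 0 0.2"

```text
time: 1.4
position: [0.4494, -0.2903, 0.4005]
tool_rot: [-3.137, 0.049, 0.005]
ft_force: [-0.3, -1.0, -0.5]
grip_width: 0.603
```

```bash
cat >> h.py <<'E'
def snap(n,name):
    from bench import ctrl
    d=ctrl.get_image(n); cv2.imwrite(f"pics/{name}.png",d["pixels"]); pickle.dump(d,open(f"pics/{name}.pkl","wb")); return d
E
python3 - <<'E'
from h import *
p,R,s=cur(); print(s["time"],p.round(4),R.round(3).tolist(),s["joint_positions"].round(3),s["grip_width"],s["ft_force"])
snap("wrist","w1")
E
```

```text
1.4 [ 0.4494 -0.2903  0.4005] [[1.0, -0.031, -0.003], [-0.031, -1.0, 0.005], [-0.003, -0.004, -1.0]] [ 0.885  0.1   -0.383  1.729  0.036  1.324 -1.108] 0.6033573825692826 [-0.2574991  -0.96730733 -0.49241248]
```

View pics/w1.png

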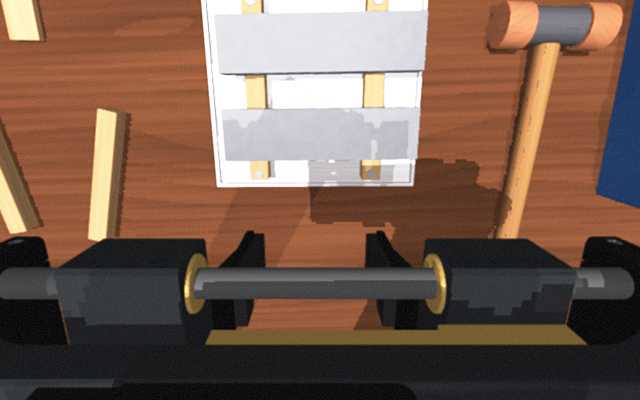

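The wrist view shows the stand's bearers at columns 258 and 373, the pieces at rows 12–72 and 107–160, and stick A at (107,175).

```bash
python3 - <<'E'
from h import *
d=pickle.load(open("pics/w1.pkl","rb")); P=cloud(d); hsv=cv2.cvtColor(d["pixels"],cv2.COLOR_BGR2HSV)
print("P tray/bench",P[175,450].round(4),P[90,320].round(4))
def edges(u0,u1,v): # HSV sat row prof
    return hsv[v,u0:u1,1]
wood=(hsv[...,1]>60)&(hsv[...,0]>12)&(hsv[...,0]<30)
for rows in ((80,104),(164,180)):
    for a,b in ((235,285),(350,400)):
        for v in range(rows[0],rows[1],6):
            k=np.where(wood[v,a:b])[0]+a
            if len(k): l=ray(d,(k[0]-.5,v),.024);r=ray(d,(k[-1]+.5,v),.024);print(v,k[0],k[-1],l.round(4)[:2],r.round(4)[:2],"mid y",((l+r)/2)[1].round(4))
Z=P[...,2]
lay=((Z>.038)&(Z<.06)&(hsv[...,1]<60)).astype(np.uint8)
lay=cv2.morphologyEx(lay,cv2.MORPH_OPEN,np.ones((5,5)))
n,lab,st,cen=cv2.connectedComponentsWithStats(lay)
for i in range(1,n):
    if st[i,4]<2000: continue
    vv,uu=np.where(lab==i); W=np.array([ray(d,(u,v),.049)[:2] for u,v in zip(uu,vv)])*1000
    print("piece",st[i],cv2.minAreaRect(W.astype(np.float32)),np.median(P[lab==i][:,2]))
# tray outline at rim: bench-ish height .010
W=[ray(d,q,.010).round(4)[:2] for q in ((217,186),(413,186),(205,0),(428,0))];print(W)
m=wood&(Z>.012)&(Z<.03); n,lab,st,cen=cv2.connectedComponentsWithStats(m.astype(np.uint8))
for i in range(1,n):
    if st[i,4]>800:
        vv,uu=np.where(lab==i); W=np.array([ray(d,(u,v),.02)[:2] for u,v in zip(uu,vv)])*1000
        print("wood",cen[i].round(),st[i,4],cv2.minAreaRect(W.astype(np.float32)))
E
```

```text
P tray/bench [ 0.4377 -0.4438 -0.0006] [ 0.5352 -0.2973  0.0031]
80 245 265 [ 0.5465 -0.222 ] [ 0.5458 -0.243 ] mid y -0.2325
86 247 266 [ 0.5407 -0.2235] [ 0.5401 -0.2436] mid y -0.2335
92 247 266 [ 0.535 -0.223] [ 0.5344 -0.2432] mid y -0.2331
98 247 266 [ 0.5292 -0.2225] [ 0.5286 -0.2427] mid y -0.2326
80 363 383 [ 0.5427 -0.3396] [ 0.5421 -0.3605] mid y -0.3501
86 363 383 [ 0.537  -0.3397] [ 0.5364 -0.3607] mid y -0.3502
92 364 383 [ 0.5313 -0.3407] [ 0.5306 -0.3608] mid y -0.3508
98 363 383 [ 0.5255 -0.3398] [ 0.5248 -0.3609] mid y -0.3504
164 251 269 [ 0.4617 -0.2209] [ 0.4611 -0.2412] mid y -0.2311
170 251 269 [ 0.4552 -0.2204] [ 0.4546 -0.2408] mid y -0.2306
176 251 269 [ 0.4487 -0.2198] [ 0.4481 -0.2403] mid y -0.2301
164 360 380 [ 0.4582 -0.337 ] [ 0.4575 -0.3593] mid y -0.3482
170 360 379 [ 0.4517 -0.337 ] [ 0.451  -0.3584] mid y -0.3477
176 361 379 [ 0.4451 -0.3382] [ 0.4445 -0.3585] mid y -0.3483
piece [  213    10   215    65 12749] ((574.4983520507812, -298.0295104980469), (189.67803955078125, 50.66771697998047), 89.102783203125) 0.04943751959156752
piece [  221   107   199    54 10194] ((492.9554748535156, -295.4294128417969), (189.6156768798828, 49.97761154174805), 88.68252563476562) 0.04940044744444644
[array([ 0.4354, -0.1782]), array([ 0.4287, -0.399 ]), array([ 0.6225, -0.1871]), array([ 0.6153, -0.4048])]
wood [526. 142.] 4050 ((469.7684326171875, -512.2748413085938), (25.753816604614258, 204.88198852539062), 85.66132354736328)
wood [103. 173.] 2906 ((450.2729187011719, -57.794586181640625), (24.391138076782227, 151.05067443847656), 74.16387176513672)
wood [ 11. 202.] 1254 ((435.6890869140625, 53.67787551879883), (89.53734588623047, 28.028850555419922), 5.305881977081299)
```

```bash
python3 - <<'E'
from h import *
p,R,s=cur()
plan(p,R,np.array([.450,-.0535,.235]),tooldown(np.radians(-16.1)),7,0.2)
E
```

```text
max 3.407899614912766 0.035155001015142094
-0.08 -3.41 2.37 -0.000 0.001 0.035 0.2; -0.20 -3.40 2.37 -0.000 0.001 0.035 0.2; -0.32 -3.40 2.37 -0.000 0.001 0.035 0.2; -0.44 -3.38 2.37 -0.000 0.001 0.035 0.2; -0.56 -3.37 2.37 -0.000 0.001 0.035 0.2; -0.68 -3.35 2.37 -0.000 0.001 0.035 0.2; -0.80 -3.32 2.36 -0.000 0.001 0.035 0.2
```

Request:
play_rows --targets "-0.08 -3.41 2.37 0 0 0.035 0.2; -0.2 -3.4 2.37 0 0 0.035 0.2; -0.32 -3.4 2.37 0 0 0.035 0.2; -0.44 -3.38 2.37 0 0 0.035 0.2; -0.56 -3.37 2.37 0 0 0.035 0.2; -0.68 -3.35 2.37 0 0 0.035 0.2; -0.8 -3.32 2.36 0 0 0.035 0.2; 0 0 0 0 0 0 0.2"

```text
time: 2.45
position: [0.4465, -0.0613, 0.2288]
tool_rot: [3.099, -0.485, -0.01]
ft_force: [0.2, -1.1, 0.8]
grip_width: 0.6
```

```bash
python3 - <<'E'
from h import *
p,R,s=cur(); print(p.round(4),R.round(3).tolist(),s["joint_positions"].round(2))
snap("wrist","w2")
plan(p,R,np.array([.450,-.0535,.186]),tooldown(np.radians(-16.1)),3,0.2)
E
```

```text
[ 0.4465 -0.0613  0.2288] [[0.952, -0.305, -0.007], [-0.306, -0.952, -0.004], [-0.005, 0.006, -1.0]] [ 0.63  0.11 -0.58  2.1   0.08  0.96 -1.87]
max 1.42599036162032 0.009826146245788215
0.04 -0.29 1.43 0.002 0.002 -0.010 0.2; 0.04 -0.29 1.43 0.002 0.002 -0.010 0.2; 0.04 -0.28 1.43 0.002 0.002 -0.010 0.2
```

View pics/w2.png

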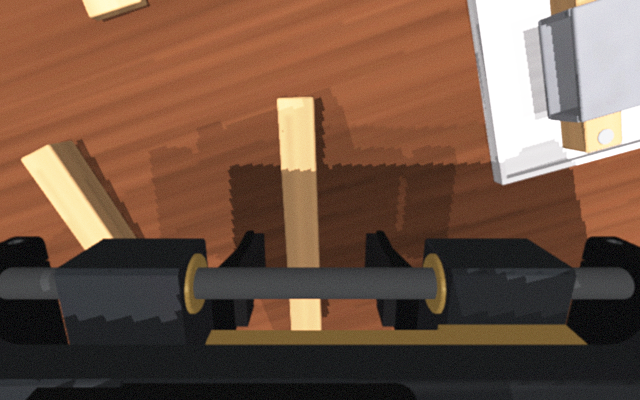

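Request:
play_rows --targets "0.05 -0.3 1.4 0.002 0.002 -0.01 0.2; 0.05 -0.3 1.4 0.002 0.002 -0.01 0.2; 0.05 -0.3 1.4 0.002 0.002 -0.01 0.2; 0 0 0 0 0 0 0.2"

```text
time: 3.0
position: [0.4517, -0.0591, 0.1856]
tool_rot: [3.107, -0.449, 0.007]
ft_force: [-0.4, 0.0, 0.1]
grip_width: 0.6
```

```bash
python3 - <<'E'
from h import *
p,R,s=cur(); print(p.round(4),R.round(3).tolist())
plan(p,R,np.array([.450,-.0535,.186]),tooldown(np.radians(-16.1)),1,0.2)
E
```

```text
[ 0.4517 -0.0591  0.1856] [[0.959, -0.283, 0.004], [-0.283, -0.959, -0.003], [0.005, 0.001, -1.0]]
max 0.4849802995117258 0.0062628117986969975
-0.32 -0.48 -0.05 0.001 -0.005 -0.006 0.2
```

Request:
play_rows --targets "-0.3 -0.5 0 0 -0.005 -0.006 0.2; 0 0 0 0 0 0 -1; 0 0 0 0 0 0 -1; 0 0 0 0 0 0 -1; 0 0 0 0 0 0 -1" --newtons 15

```text
time: 3.62
position: [0.4508, -0.0531, 0.1865]
tool_rot: [3.109, -0.439, 0.002]
ft_force: [-0.3, 0.4, 0.2]
grip_width: 0.235
```

```bash
python3 - <<'E'
from h import *
p,R,s=cur(); print(p.round(4),R.round(3).tolist(),s["grip_width"])
yaw=np.radians(-1.6)
t=np.array([.5335,-.350,.32])
p1,R1=plan(p,R,p+[0,0,.09],R,3,-1)
p2,R2=plan(p1,R1,np.array([.5335,-.350,.285]),tooldown(yaw),9,-1)
E
```

```text
[ 0.4508 -0.0531  0.1865] [[0.961, -0.277, 0.001], [-0.277, -0.961, -0.002], [0.002, 0.001, -1.0]] 0.23517301650364536
max 2.9999926841676348 0.0
0.01 0.00 -3.00 0.000 0.000 0.000 -1; 0.01 0.00 -3.00 0.000 0.000 0.000 -1; 0.01 0.00 -3.00 0.000 0.000 0.000 -1
max 2.915162127771217 0.028089017497034144
1.80 2.92 -0.09 0.000 -0.000 -0.028 -1; 1.71 2.96 -0.09 0.000 -0.000 -0.028 -1; 1.63 3.01 -0.09 0.000 -0.000 -0.028 -1; 1.55 3.06 -0.09 0.000 -0.000 -0.028 -1; 1.46 3.10 -0.09 0.000 -0.000 -0.028 -1; 1.37 3.14 -0.09 0.000 -0.000 -0.028 -1; 1.28 3.18 -0.09 0.000 -0.000 -0.028 -1; 1.19 3.21 -0.09 0.000 -0.000 -0.028 -1; 1.10 3.24 -0.09 0.000 -0.000 -0.028 -1
```

Request:
play_rows --targets "0 0 -3 0 0 0 -1; 0 0 -3 0 0 0 -1; 0 0 -3 0 0 0 -1; 1.8 2.92 -0.1 0 0 -0.028 -1; 1.71 2.96 -0.1 0 0 -0.028 -1; 1.63 3.01 -0.1 0 0 -0.028 -1; 1.55 3.06 -0.1 0 0 -0.028 -1; 1.46 3.1 -0.1 0 0 -0.028 -1; 1.37 3.14 -0.1 0 0 -0.028 -1; 1.28 3.18 -0.1 0 0 -0.028 -1; 1.19 3.21 -0.1 0 0 -0.028 -1; 1.1 3.24 -0.1 0 0 -0.028 -1; 0 0 0 0 0 0 -1; 0 0 0 0 0 0 -1"

```text
time: 5.38
position: [0.5361, -0.3587, 0.2885]
tool_rot: [3.139, -0.03, 0.0]
ft_force: [-0.9, -0.1, -0.8]
grip_width: 0.226
```

```bash
python3 - <<'E'
from h import *
p,R,s=cur(); print(p.round(4),R.round(3).tolist(),s["grip_width"])
snap("wrist","w3")
yaw=np.radians(-1.6)
p2,R2=plan(p,R,np.array([.5335,-.350,.250]),tooldown(yaw),2,-1)
E
```

```text
[ 0.5361 -0.3587  0.2885] [[1.0, -0.019, 0.0], [-0.019, -1.0, -0.002], [0.0, 0.002, -1.0]] 0.2259582535492069
max 1.9222985593623139 0.004295076026836944
-0.14 -0.44 1.92 0.001 -0.000 0.004 -1; -0.14 -0.43 1.92 0.001 -0.000 0.004 -1
```

View pics/w3.png

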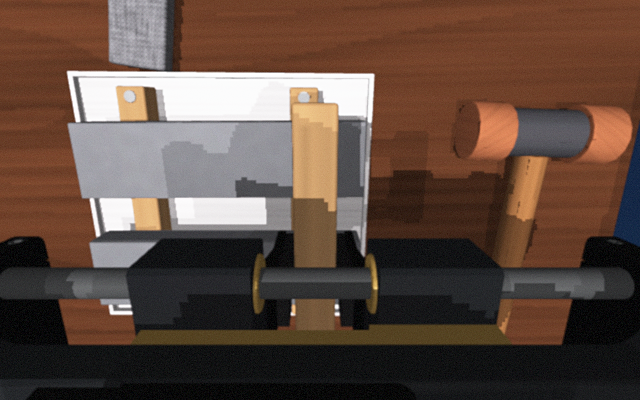

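```bash
python3 - <<'E'
from h import *
d=pickle.load(open("pics/w3.pkl","rb"))
for q in ((305,92),(137.5,92),(152,215),(150,205)): print(q,ray(d,q,.024).round(4))
# stick far end: height of stick top = bottom plane; top z = TCP z -.186+.02
for q in ((293,104),(338,104)): print("stick end",ray(d,q,.2885-.1865+.02).round(4))
c=d["pixels"][70:130,90:360]; cv2.imwrite("pics/w3c.png",cv2.resize(c,(800,178),interpolation=cv2.INTER_CUBIC))
E
```

```text
(305, 92) [ 0.6174 -0.3547  0.024 ]
(137.5, 92) [ 0.6197 -0.2391  0.024 ]
(152, 215) [ 0.5303 -0.2358  0.024 ]
(150, 205) [ 0.5382 -0.2355  0.024 ]
stick end [ 0.6097 -0.352   0.122 ]
stick end [ 0.6093 -0.3708  0.122 ]
```

View pics/w3c.png

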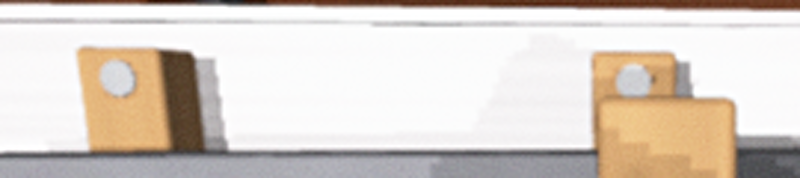

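Request:
play_rows --targets "-0.1 -0.45 1.9 0 0 0.004 -1; -0.1 -0.4 1.9 0 0 0.004 -1; 0 0 0 0 0 0 -1; 0 0 0 0 0 0 -1"

```text
time: 5.92
position: [0.5337, -0.3459, 0.2474]
tool_rot: [3.14, -0.037, -0.003]
ft_force: [-0.3, 1.0, -0.7]
grip_width: 0.23
```

```bash
python3 - <<'E'
from h import *
p,R,s=cur(); print(p.round(4),R.round(3).tolist(),s["grip_width"])
p2,R2=plan(p,R,np.array([.5345,-.3505,.2365]),tooldown(np.radians(-1.6)),3,-1)
E
```

```text
[ 0.5337 -0.3459  0.2474] [[1.0, -0.024, -0.002], [-0.024, -1.0, -0.001], [-0.002, 0.001, -1.0]] 0.23001734824953712
max 0.36352761725399724 0.0014648729041459125
0.03 0.15 0.36 0.000 0.001 0.001 -1; 0.03 0.15 0.36 0.000 0.001 0.001 -1; 0.03 0.15 0.36 0.000 0.001 0.001 -1
```

Request:
play_rows --targets "0.05 0.2 0.3 0 0.001 0.001 -1; 0.05 0.2 0.3 0 0 0 -1; 0 0 0.2 0 0 0 -1; 0 0 0 0 0 0 -1"

```text
time: 6.42
position: [0.5351, -0.3506, 0.2402]
tool_rot: [3.139, -0.039, 0.002]
ft_force: [0.2, -0.5, -0.7]
grip_width: 0.229
```

```bash
python3 - <<'E'
from h import *
p,R,s=cur(); print(p.round(4),R.round(3).tolist(),s["grip_width"],s["ft_force"])
p2,R2=plan(p,R,np.array([.5345,-.3505,.2358]),tooldown(np.radians(-1.6)),1,-1)
E
```

```text
[ 0.5351 -0.3506  0.2402] [[1.0, -0.025, 0.001], [-0.025, -1.0, -0.003], [0.001, 0.003, -1.0]] 0.2290881847094514 [ 0.197177   -0.45892728 -0.69437359]
max 0.44042441105423497 0.002985329732485336
-0.06 -0.01 0.44 0.003 -0.001 0.003 -1
```

Request:
play_rows --targets "0 0 0.2 0.002 0 0 -1; 0 0 0.15 0 0 0 -1; 0 0 0.1 0 0 0 -1; 0 0 0 0 0 0 -1"

```text
time: 6.92
position: [0.5352, -0.3507, 0.2356]
tool_rot: [3.14, -0.039, 0.002]
ft_force: [0.6, -0.2, -0.5]
grip_width: 0.225
```

Request:
play_rows --targets "0 0 0.08 0 0 0 -1; 0 0 0 0 0 0 -1"

```text
time: 7.18
position: [0.5353, -0.3507, 0.2357]
tool_rot: [3.14, -0.039, 0.003]
ft_force: [0.8, 0.5, -0.7]
grip_width: 0.229
```

Request:
play_rows --targets "0 0 0 0 0 0 -0.3; 0 0 0 0 0 0 -0.2; 0 0 0 0 0 0 -0.1; 0 0 -1 0 0 0 -0.1; 0 0 -3 0 0 0 0; 0 0 -4 0 0 0 0.2; 0 0 -4 0 0 0 0.2; 0 0 0 0 0 0 0.2"

```text
time: 8.18
position: [0.5353, -0.3504, 0.3615]
tool_rot: [3.14, -0.039, 0.005]
ft_force: [0.5, -0.6, -0.0]
grip_width: 0.593
```

```bash
python3 - <<'E'
from h import *
p,R,s=cur(); print(p.round(4),s["joint_positions"].round(2),s["grip_width"],s["ft_force"])
snap("wrist","w4");snap("scene","s4");snap("side","d4")
p2,R2=plan(p,R,np.array([.466,.0645,.235]),tooldown(np.radians(7.3)),9,0.2)
E
```

```text
[ 0.5353 -0.3504  0.3615] [ 0.87  0.35 -0.42  1.53  0.15  1.29 -1.16] 0.5927293209415383 [ 0.49457861 -0.58047883 -0.04040289]
max 4.591726683033508 0.016881605736435087
-0.89 -4.59 1.40 0.000 -0.000 -0.017 0.2; -0.81 -4.61 1.40 0.000 -0.000 -0.017 0.2; -0.73 -4.62 1.40 0.000 -0.000 -0.017 0.2; -0.65 -4.63 1.40 0.000 -0.000 -0.017 0.2; -0.57 -4.64 1.40 0.000 -0.000 -0.017 0.2; -0.49 -4.65 1.40 0.000 -0.000 -0.017 0.2; -0.42 -4.66 1.40 0.000 -0.000 -0.017 0.2; -0.34 -4.66 1.40 0.000 -0.000 -0.017 0.2; -0.26 -4.67 1.40 0.000 -0.000 -0.017 0.2
```

View pics/w4.png

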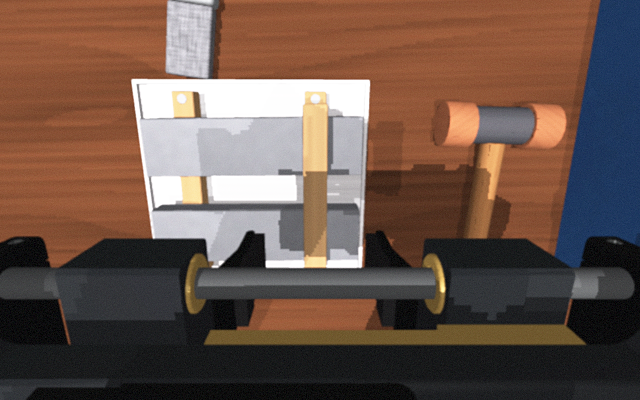

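Stick A (cols 304–327) lies right over the right bearer (305–327). On to stick B.

Request:
play_rows --targets "-0.89 -4.59 1.4 0 0 -0.017 0.2; -0.81 -4.61 1.4 0 0 -0.017 0.2; -0.73 -4.62 1.4 0 0 -0.017 0.2; -0.65 -4.63 1.4 0 0 -0.017 0.2; -0.57 -4.64 1.4 0 0 -0.017 0.2; -0.49 -4.65 1.4 0 0 -0.017 0.2; -0.42 -4.66 1.4 0 0 -0.017 0.2; -0.34 -4.66 1.4 0 0 -0.017 0.2; -0.2 -3.5 1 0 0 -0.017 0.2; 0 0 0 0 0 0 0.2; 0 0 0 0 0 0 0.2"

```text
time: 9.7
position: [0.4542, 0.0649, 0.2194]
tool_rot: [-3.124, -0.205, 0.043]
ft_force: [-0.5, -1.0, -0.5]
grip_width: 0.599
```

```bash
python3 - <<'E'
from h import *
p,R,s=cur(); print(p.round(4),s["joint_positions"].round(2))
p2,R2=plan(p,R,np.array([.4645,.0645,.186]),tooldown(np.radians(7.3)),4,0.2)
E
```

```text
[0.4542 0.0649 0.2194] [ 0.48  0.17 -0.72  2.08  0.12  0.96 -1.73]
max 0.8279869336817954 0.006639616388957902
0.28 0.05 0.83 -0.003 0.007 0.001 0.2; 0.27 0.05 0.83 -0.003 0.007 0.001 0.2; 0.26 0.05 0.83 -0.003 0.007 0.001 0.2; 0.26 0.04 0.83 -0.003 0.007 0.001 0.2
```

Request:
play_rows --targets "0.3 0.05 0.7 -0.003 0.007 0 0.2; 0.3 0.05 0.7 -0.003 0.007 0 0.2; 0.25 0.05 0.7 -0.003 0.007 0 0.2; 0.2 0.05 0.5 -0.003 0.006 0 0.2; 0 0 0 0 0 0 0.2"

```text
time: 10.32
position: [0.4657, 0.0608, 0.1908]
tool_rot: [3.135, 0.196, 0.002]
ft_force: [0.0, 0.5, -0.4]
grip_width: 0.599
```

```bash
python3 - <<'E'
from h import *
p,R,s=cur(); print(p.round(4),R.round(3).tolist())
snap("wrist","w5")
p2,R2=plan(p,R,np.array([.4645,.0645,.186]),tooldown(np.radians(7.3)),1,0.2)
E
```

```text
[0.4657 0.0608 0.1908] [[0.992, 0.125, 0.002], [0.125, -0.992, -0.001], [0.002, 0.001, -1.0]]
max 0.4822763428932105 0.002533398253801912
-0.08 -0.38 0.48 0.001 -0.002 -0.003 0.2
```

View pics/w5.png

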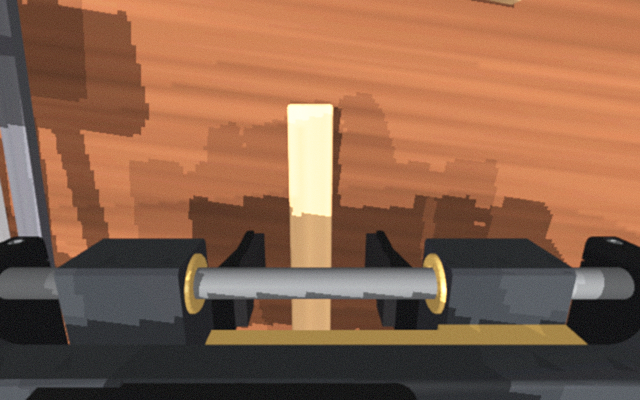

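Request:
play_rows --targets "-0.1 -0.2 0.4 0 0 0 0.2; 0 0 0 0 0 0 0.2; 0 0 0 0 0 0 -1; 0 0 0 0 0 0 -1; 0 0 0 0 0 0 -1; 0 0 0 0 0 0 -1" --newtons 15

```text
time: 11.12
position: [0.4647, 0.0631, 0.1875]
tool_rot: [3.134, 0.197, 0.005]
ft_force: [-0.1, -0.8, 0.5]
grip_width: 0.233
```

```bash
python3 - <<'E'
from h import *
p,R,s=cur(); print(p.round(4),R.round(3).tolist(),s["grip_width"])
p2,R2=plan(p+[0,0,.12],R,np.array([.5345,-.2305,.30]),tooldown(np.radians(-1.6)),8,-1)
E
```

```text
[0.4647 0.0631 0.1875] [[0.992, 0.125, 0.003], [0.125, -0.992, -0.001], [0.003, 0.001, -1.0]] 0.23254001935121352
max 3.750276424956609 0.01915409440390082
0.41 3.75 0.10 0.000 -0.000 0.019 -1; 0.48 3.74 0.10 0.000 -0.000 0.019 -1; 0.55 3.73 0.10 0.000 -0.000 0.019 -1; 0.62 3.72 0.10 0.000 -0.000 0.019 -1; 0.69 3.71 0.10 0.000 -0.000 0.019 -1; 0.76 3.69 0.10 0.000 -0.000 0.019 -1; 0.83 3.68 0.10 0.000 -0.000 0.019 -1; 0.90 3.66 0.09 0.000 -0.000 0.019 -1
```

Request:
play_rows --targets "0 0 -3 0 0 0 -1; 0 0 -4 0 0 0 -1; 0 0 -4 0 0 0 -1; 0.41 3.75 0.1 0 0 0.019 -1; 0.48 3.74 0.1 0 0 0.019 -1; 0.55 3.73 0.1 0 0 0.019 -1; 0.62 3.72 0.1 0 0 0.019 -1; 0.69 3.71 0.1 0 0 0.019 -1; 0.76 3.69 0.1 0 0 0.019 -1; 0.83 3.68 0.1 0 0 0.019 -1; 0.7 2.9 0.1 0 0 0.019 -1; 0 0 0 0 0 0 -1; 0 0 0 0 0 0 -1"

```text
time: 12.75
position: [0.5337, -0.2306, 0.2927]
tool_rot: [3.14, -0.045, 0.005]
ft_force: [0.4, 0.2, -0.5]
grip_width: 0.226
```

```bash
python3 - <<'E'
from h import *
p,R,s=cur(); print(p.round(4),R.round(3).tolist(),s["grip_width"])
p2,R2=plan(p,R,np.array([.5345,-.2305,.245]),tooldown(np.radians(-1.6)),5,-1)
E
```

```text
[ 0.5337 -0.2306  0.2927] [[1.0, -0.028, 0.003], [-0.028, -1.0, -0.001], [0.003, 0.001, -1.0]] 0.22556056526279844
max 0.953583400824361 0.0005826815117617936
0.01 -0.00 0.95 0.000 -0.001 -0.000 -1; 0.01 -0.00 0.95 0.000 -0.001 -0.000 -1; 0.02 -0.00 0.95 0.000 -0.001 -0.000 -1; 0.02 -0.00 0.95 0.000 -0.001 -0.000 -1; 0.02 -0.00 0.95 0.000 -0.001 -0.000 -1
```

Request:
play_rows --targets "0 0 1.2 0 -0.001 0 -1; 0 0 1.2 0 -0.001 0 -1; 0 0 1.2 0 -0.001 0 -1; 0 0 0.9 0 0 0 -1; 0 0 0.5 0 0 0 -1; 0 0 0 0 0 0 -1; 0 0 0 0 0 0 -1"

```text
time: 13.62
position: [0.5335, -0.2271, 0.2385]
tool_rot: [-3.141, 0.037, 0.003]
ft_force: [-0.4, 0.1, 0.4]
grip_width: 0.228
```

```bash
python3 - <<'E'
from h import *
p,R,s=cur(); print(p.round(4),R.round(3).tolist(),s["grip_width"],s["ft_force"])
p2,R2=plan(p,R,np.array([.5345,-.2305,.2365]),tooldown(np.radians(-1.6)),2,-1)
E
```

```text
[ 0.5335 -0.2271  0.2385] [[1.0, -0.023, -0.002], [-0.023, -1.0, 0.0], [-0.002, -0.0, -1.0]] 0.22813078179191296 [-0.35228204  0.14012833  0.4011887 ]
max 0.1702109054452512 0.002322044558067586
0.05 0.17 0.10 -0.000 0.001 0.002 -1; 0.05 0.17 0.10 -0.000 0.001 0.002 -1
```

Request:
play_rows --targets "0.1 0.3 0 0 0 -0.002 -1; 0 0 0 0 0 0 -1; 0 0 0.12 0 0 0 -1; 0 0 0.1 0 0 0 -1; 0 0 0 0 0 0 -1"

```text
time: 14.25
position: [0.5348, -0.2307, 0.2372]
tool_rot: [3.141, -0.034, -0.0]
ft_force: [-0.8, -0.1, -0.5]
grip_width: 0.225
```

Request:
play_rows --targets "0 0 0.1 0 0 -0.003 -1; 0 0 0.05 0 0 0 -1; 0 0 0 0 0 0 -1"

```text
time: 14.62
position: [0.535, -0.2307, 0.2366]
tool_rot: [3.14, -0.029, 0.0]
ft_force: [-0.2, 0.6, 1.8]
grip_width: 0.232
```

Request:
play_rows --targets "0 0 0 0 0 0 -0.3; 0 0 0 0 0 0 -0.2; 0 0 0 0 0 0 -0.1; 0 0 -1 0 0 0 -0.1; 0 0 -3 0 0 0 0; 0 0 -4 0 0 0 0.3; 0 0 -4 0 0 0 1; 0 0 0 0 0 0 1"

```text
time: 15.62
position: [0.5351, -0.2303, 0.3619]
tool_rot: [3.14, -0.028, 0.002]
ft_force: [-0.1, 0.7, -0.1]
grip_width: 0.754
```

```bash
python3 - <<'E'
from h import *
p,R,s=cur(); print(p.round(4),s["joint_positions"].round(2),s["grip_width"],s["ft_force"])
snap("wrist","w6");snap("scene","s6")
E
```

```text
[ 0.5351 -0.2303  0.3619] [ 0.78  0.24 -0.49  1.67  0.12  1.26 -1.32] 0.7535278780906505 [-0.11235403  0.66000121 -0.09496713]
```

View pics/w6.png

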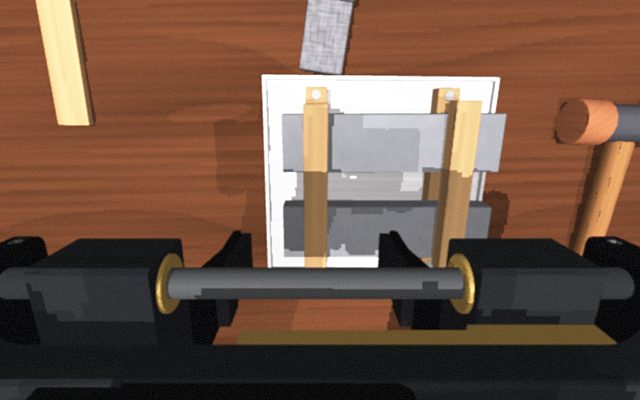

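Both sticks lie on the pieces, each over its bearer (wrist view cols 305–327 and about 440–478). Now I go to the rack to measure the piece from above.

```bash
python3 - <<'E'
from h import *
p,R,s=cur()
plan(p,R,np.array([.52,.17,.43]),tooldown(np.radians(91.5)),12,1)
E
```

```text
max 3.3329282164995497 0.13455912590576766
-0.18 -3.33 -0.59 -0.000 0.000 -0.135 1; 0.27 -3.33 -0.59 -0.000 0.000 -0.135 1; 0.71 -3.26 -0.60 -0.000 0.000 -0.135 1; 1.15 -3.13 -0.60 -0.000 0.000 -0.135 1; 1.56 -2.95 -0.60 -0.000 0.000 -0.135 1; 1.94 -2.72 -0.60 -0.000 0.000 -0.135 1; 2.28 -2.43 -0.60 -0.000 0.000 -0.135 1; 2.59 -2.10 -0.60 -0.000 0.000 -0.135 1; 2.85 -1.74 -0.60 -0.000 0.000 -0.135 1; 3.06 -1.34 -0.60 -0.000 0.000 -0.135 1; 3.21 -0.92 -0.60 -0.000 0.000 -0.135 1; 3.30 -0.48 -0.60 -0.000 0.000 -0.135 1
```

Request:
play_rows --targets "-0.18 -3.33 -0.6 0 0 -0.135 1; 0.27 -3.33 -0.6 0 0 -0.135 1; 0.71 -3.26 -0.6 0 0 -0.135 1; 1.15 -3.13 -0.6 0 0 -0.135 1; 1.56 -2.95 -0.6 0 0 -0.135 1; 1.94 -2.72 -0.6 0 0 -0.135 1; 2.28 -2.43 -0.6 0 0 -0.135 1; 2.59 -2.1 -0.6 0 0 -0.135 1; 2.85 -1.74 -0.6 0 0 -0.135 1; 3.06 -1.34 -0.6 0 0 -0.135 1; 3.21 -0.92 -0.6 0 0 -0.135 1; 3.3 -0.48 -0.6 0 0 -0.135 1; 0 0 0 0 0 0 1; 0 0 0 0 0 0 1"

```text
time: 17.48
position: [0.5039, 0.1784, 0.4149]
tool_rot: [-2.106, -2.287, 0.034]
ft_force: [0.0, -0.6, 0.1]
grip_width: 0.999
```

```bash
python3 - <<'E'
from h import *
p,R,s=cur(); print(p.round(4),R.round(3).tolist(),s["joint_positions"].round(2),s["grip_width"])
d=snap("wrist","w7")
E
```

```text
[0.5039 0.1784 0.4149] [[-0.082, 0.996, -0.039], [0.997, 0.083, 0.006], [0.009, -0.038, -0.999]] [ 0.46  0.17 -0.93  1.68  0.11  1.39 -0.4 ] 0.9991932740993676
```

View pics/w7.png

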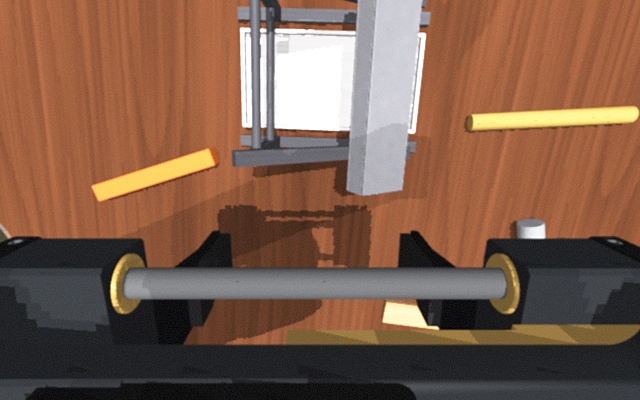

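```bash
cat > piece.py <<'E'
from h import *
def fit(d,name):
    P=cloud(d); hsv=cv2.cvtColor(d["pixels"],cv2.COLOR_BGR2HSV)
    X=P.reshape(-1,3); g=hsv.reshape(-1,3)
    m=(abs(X[:,0]-.49)<.05)&(abs(X[:,1]-.275)<.12)&(X[:,2]>.07)&(X[:,2]<.16)
    Q=X[m]; rng=np.random.default_rng(1); best=None
    for _ in range(3000):
        a=Q[rng.choice(len(Q),3,False)]; nn=np.cross(a[1]-a[0],a[2]-a[0]); l=np.linalg.norm(nn)
        if l<1e-4: continue
        nn/=l; nn*=np.sign(nn[2])
        if not(.45<nn[0]<.7 and abs(nn[1])<.1): continue
        k=abs((Q-a[0])@nn)<.002
        if best is None or k.sum()>best.sum(): best=k
    F=Q[best]
    for _ in range(3):
        c=F.mean(0); nn=np.linalg.svd(F-c)[2][2]; nn*=np.sign(nn[2]); F=Q[abs((Q-c)@nn)<.003]
    y=np.cross(nn,[1,0,0]); y/=np.linalg.norm(y); x=np.cross(y,nn)
    uv=np.stack([(F-c)@x,(F-c)@y],-1); r=cv2.minAreaRect((uv*1000).astype(np.float32)); lo,hi=np.percentile(uv,[.5,99.5],axis=0)
    print(name,len(F),"n",nn.round(3),"slope",np.degrees(np.arccos(nn[2])).round(1)); print("  rect",np.round(r[0],1),np.round(r[1],1),round(r[2],2),"c",(c+x*r[0][0]/1000+y*r[0][1]/1000).round(4),"pct size",(hi-lo).round(4),"c2",(c+x*(lo+hi)[0]/2+y*(lo+hi)[1]/2).round(4),"x",x.round(3),"y",y.round(3))
E
python3 - <<'E'
from piece import *
for n in ("scene0","side0","w7"): fit(pickle.load(open(f"pics/{n}.pkl","rb")),n)
E
```

```text
scene0 140 n [0.643 0.029 0.765] slope 40.1
  rect [ 1.6 -7.2] [ 18.1 187.7] 3.35 c [0.5355 0.2759 0.1006] pct size [0.0204 0.1877] c2 [0.5326 0.276  0.103 ] x [ 0.766 -0.024 -0.643] y [ 0.     0.999 -0.038]
side0 271 n [0.551 0.029 0.834] slope 33.5
  rect [-2.6 -7.7] [192.1 105.2] 87.35 c [0.4829 0.2744 0.1046] pct size [0.105  0.1834] c2 [0.4849 0.2756 0.1032] x [ 0.835 -0.019 -0.55 ] y [ 0.     0.999 -0.034]
w7 2701 n [0.454 0.024 0.891] slope 27.0
  rect [  2.9 -13. ] [ 17.4 157.7] 3.01 c [0.5362 0.257  0.1006] pct size [0.0161 0.1546] c2 [0.5332 0.2573 0.1021] x [ 0.891 -0.012 -0.454] y [ 0.     1.    -0.027]
```

```bash
sed -i 's/abs(X\[:,0\]-.49)<.05/abs(X[:,0]-.53)<.07/; s/X\[:,2\]>.07/X[:,2]>.06/' piece.py; python3 - <<'E'
from piece import *
for n in ("scene0","side0","w7"): fit(pickle.load(open(f"pics/{n}.pkl","rb")),n)
d=pickle.load(open("pics/w7.pkl","rb")); P=cloud(d)
for u in range(335,430,6): print(u,P[60,u].round(4))
E
```

```text
scene0 518 n [0.551 0.026 0.834] slope 33.4
  rect [2.7 1. ] [ 57.6 189.7] 2.96 c [0.552  0.2762 0.0903] pct size [0.0548 0.1877] c2 [0.5501 0.2757 0.0916] x [ 0.835 -0.017 -0.55 ] y [ 0.     1.    -0.031]
side0 741 n [0.582 0.029 0.813] slope 35.7
  rect [ 3.6 -3.8] [ 58.9 193. ] 4.1 c [0.5517 0.2754 0.0869] pct size [0.0612 0.189 ] c2 [0.5502 0.2743 0.0881] x [ 0.813 -0.021 -0.582] y [ 0.     0.999 -0.036]
w7 8541 n [0.566 0.027 0.824] slope 34.5
  rect [ 5.3 -3.3] [ 58.5 164.4] 3.99 c [0.5532 0.2609 0.0888] pct size [0.0561 0.1603] c2 [0.5504 0.2601 0.0907] x [ 0.824 -0.019 -0.566] y [ 0.     0.999 -0.033]
335 [0.5002 0.3001 0.0038]
341 [0.5067 0.3006 0.0036]
347 [0.5131 0.3012 0.0033]
353 [0.5195 0.3016 0.0041]
359 [0.5196 0.2909 0.0904]
365 [0.524  0.2905 0.0968]
371 [0.5282 0.29   0.103 ]
377 [0.5332 0.2907 0.1012]
383 [0.5383 0.2913 0.0992]
389 [0.5438 0.2923 0.0947]
395 [0.5495 0.2933 0.0902]
401 [0.5549 0.294  0.0878]
407 [0.5612 0.2953 0.0813]
413 [0.5675 0.2964 0.0761]
419 [0.5875 0.3058 0.0132]
425 [0.5969 0.308  0.0007]
```

```bash
cat >> h.py <<'E'
def slope(yawdeg=2.8,tilt=35):
    a=np.radians(yawdeg); return Ro.from_euler('ZY',[yawdeg,tilt],degrees=True).as_matrix()@np.array([[0,1,0],[1,0,0],[0,0,-1.]])
PC=np.array([.5429,.275,.0794])
def gp(h,c=PC,yawdeg=2.8,tilt=35):
    R=slope(yawdeg,tilt); return c-R[:,2]*(.164+h),R
E
python3 - <<'E'
from h import *
p,R,s=cur(); q,S=gp(.12); print(q,S.round(3).tolist())
plan(p,R,q,S,9,1)
E
```

```text
[0.70560123 0.28295742 0.31203918] [[-0.049, 0.818, -0.573], [0.999, 0.04, -0.028], [0.0, -0.574, -0.819]]
max 2.37257998375035 0.06361669166169306
0.96 2.37 1.06 0.064 0.000 0.004 1; 0.97 2.43 0.91 0.064 0.000 0.004 1; 0.98 2.48 0.75 0.064 0.000 0.004 1; 0.99 2.52 0.60 0.064 0.000 0.004 1; 1.00 2.55 0.43 0.064 0.000 0.004 1; 1.01 2.57 0.27 0.064 0.000 0.004 1; 1.02 2.58 0.11 0.064 0.000 0.004 1; 1.03 2.57 -0.06 0.064 0.000 0.004 1; 1.04 2.56 -0.22 0.064 0.000 0.004 1
```

Request:
play_rows --targets "0.96 2.37 1.06 0.064 0 0.004 1; 0.97 2.43 0.91 0.064 0 0.004 1; 0.98 2.48 0.75 0.064 0 0.004 1; 0.99 2.52 0.6 0.064 0 0.004 1; 1 2.55 0.43 0.064 0 0.004 1; 1 2.57 0.27 0.064 0 0.004 1; 1 2.58 0.11 0.064 0 0.004 1; 1 2.57 -0.06 0.064 0 0.004 1; 1 2.56 -0.22 0.064 0 0.004 1; 0 0 0 0 0 0 1; 0 0 0 0 0 0 1"

```text
time: 18.9
position: [0.7173, 0.2642, 0.2948]
tool_rot: [-1.857, -1.874, 0.646]
ft_force: [-0.8, 0.0, 0.1]
grip_width: 0.999
```

```bash
python3 - <<'E'
from piece import *
p,R,s=cur(); print(p.round(4),R.round(3).tolist(),s["joint_positions"].round(2),s["grip_width"])
d=snap("wrist","w8"); fit(d,"w8")
q,S=gp(.08); plan(p,R,q,S,4,1)
E
```

```text
[0.7173 0.2642 0.2948] [[-0.018, 0.803, -0.596], [1.0, -0.001, -0.031], [-0.025, -0.596, -0.803]] [-0.05  1.   -0.74  0.83  0.27  2.02 -0.62] 0.998795626399755
w8 15650 n [0.576 0.027 0.817] slope 35.2
  rect [ 3.7 -7.3] [ 58.  165.3] 3.33 c [0.5529 0.2863 0.088 ] pct size [0.0582 0.1623] c2 [0.5509 0.2866 0.0894] x [ 0.818 -0.019 -0.575] y [ 0.     0.999 -0.033]
max 0.8140141567732733 0.010052902307388312
0.47 -0.46 0.81 -0.007 0.001 -0.010 1; 0.47 -0.46 0.81 -0.007 0.001 -0.010 1; 0.47 -0.47 0.81 -0.007 0.001 -0.010 1; 0.48 -0.47 0.80 -0.007 0.001 -0.010 1
```

View pics/w8.png

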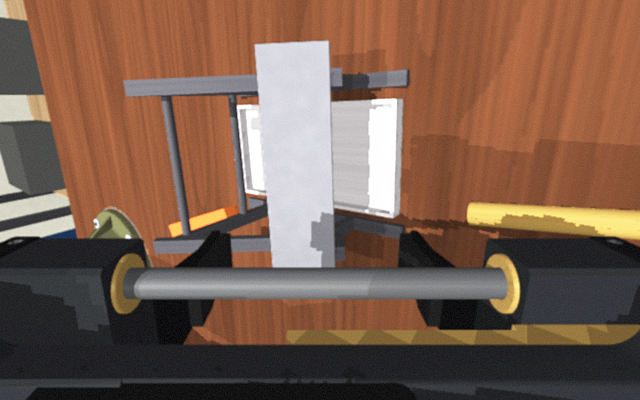

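```bash
sed -i 's/PC=np.array.*/PC=np.array([.5436,.2745,.0794])/' h.py; python3 - <<'E'
from h import *
p,R,s=cur(); q,S=gp(.075); plan(p,R,q,S,5,1)
E
```

```text
max 0.7391081657141754 0.008077050706985379
0.37 -0.36 0.74 -0.006 0.001 -0.008 1; 0.37 -0.36 0.74 -0.006 0.001 -0.008 1; 0.37 -0.36 0.74 -0.006 0.001 -0.008 1; 0.37 -0.36 0.73 -0.006 0.001 -0.008 1; 0.38 -0.36 0.73 -0.006 0.001 -0.008 1
```

Request:
play_rows --targets "0.37 -0.36 0.73 -0.006 0.001 -0.008 1; 0.37 -0.36 0.73 -0.006 0.001 -0.008 1; 0.37 -0.36 0.73 -0.006 0.001 -0.008 1; 0.37 -0.36 0.73 -0.006 0.001 -0.008 1; 0.37 -0.36 0.6 -0.006 0.001 -0.008 1; 0 0 0 0 0 0 1; 0 0 0 0 0 0 1"

```text
time: 19.82
position: [0.6773, 0.2814, 0.28]
tool_rot: [-1.834, -1.93, 0.595]
ft_force: [-0.0, 1.1, -0.4]
grip_width: 0.998
```

```bash
python3 - <<'E'
from h import *
p,R,s=cur(); print(p.round(4),R.round(3).tolist(),s["joint_positions"].round(3))
q,S=gp(.03); plan(p,R,q,S,4,1)
E
```

```text
[0.6773 0.2814 0.28  ] [[-0.05, 0.824, -0.565], [0.999, 0.043, -0.026], [0.003, -0.565, -0.825]] [-0.009  0.933 -0.771  1.011  0.258  1.892 -0.627]
max 1.1779627942086963 0.0024660140664795284
-0.01 0.12 1.18 0.002 -0.000 0.001 1; -0.01 0.13 1.18 0.002 -0.000 0.001 1; -0.01 0.13 1.18 0.002 -0.000 0.001 1; -0.01 0.13 1.18 0.002 -0.000 0.001 1
```

Request:
play_rows --targets "0 0.12 1.1 0.002 0 0 1; 0 0.12 1.1 0.002 0 0 1; 0 0.12 1.1 0.002 0 0 1; 0 0.12 1 0 0 0 1; 0 0 0 0 0 0 1; 0 0 0 0 0 0 1"

```text
time: 20.58
position: [0.6556, 0.2799, 0.2378]
tool_rot: [-1.831, -1.924, 0.602]
ft_force: [0.1, 1.0, -0.8]
grip_width: 1.002
```

```bash
python3 - <<'E'
from h import *
p,R,s=cur(); print(p.round(4),R.round(3).tolist(),s["joint_positions"].round(3),s["ft_force"])
snap("wrist","w9"); snap("side","d9")
q,S=gp(.001); plan(p,R,q,S,3,1)
E
```

```text
[0.6556 0.2799 0.2378] [[-0.049, 0.819, -0.571], [0.999, 0.042, -0.026], [0.003, -0.572, -0.82]] [ 0.018  0.931 -0.772  1.12   0.257  1.804 -0.634] [ 0.10887414  0.97805837 -0.76254942]
max 0.9690914801253195 0.0006588166252359776
0.00 -0.04 0.97 0.001 -0.001 0.001 1; 0.00 -0.03 0.97 0.001 -0.001 0.001 1; 0.00 -0.03 0.97 0.001 -0.001 0.001 1
```

View pics/w9.png

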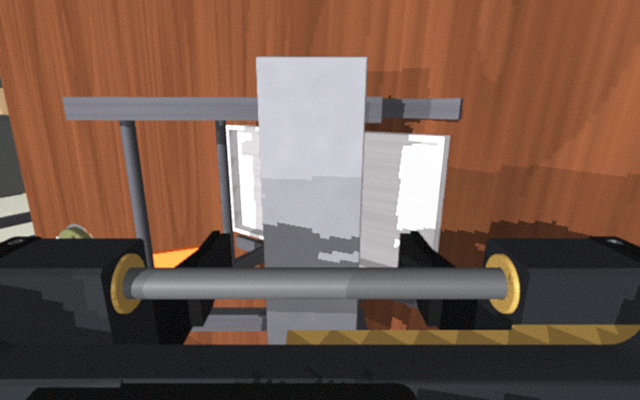

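View pics/d9.png

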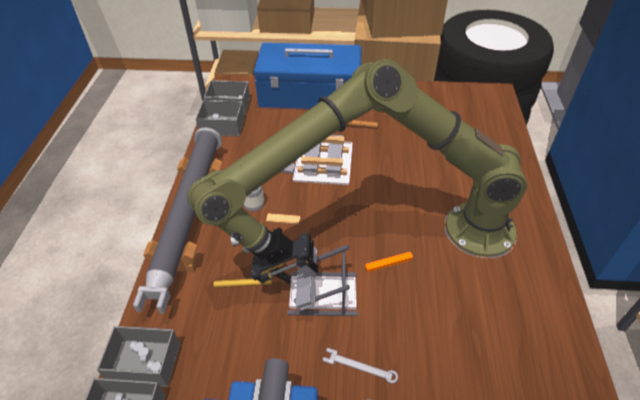

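The jaws (inner edges at cols ~230 and ~400) straddle the piece (cols ~265–360) centrally. I advance and grip.

Request:
play_rows --targets "0 -0.03 0.8 0.001 -0.001 0 1; 0 -0.03 0.8 0 0 0 1; 0 -0.03 0.7 0 0 0 1; 0 0 0.3 0 0 0 1; 0 0 0 0 0 0 1; 0 0 0 0 0 0 1" --newtons 40

```text
time: 21.42
position: [0.639, 0.2793, 0.216]
tool_rot: [-1.83, -1.925, 0.603]
ft_force: [-0.1, 0.1, -0.1]
grip_width: 1.002
```

```bash
python3 - <<'E'
from h import *
p,R,s=cur(); print(p.round(4),R.round(3).tolist(),s["ft_force"])
q,S=gp(.001); plan(p,R,q,S,1,1)
E
```

```text
[0.639  0.2793 0.216 ] [[-0.05, 0.819, -0.571], [0.999, 0.042, -0.027], [0.002, -0.572, -0.82]] [-0.07395883  0.1035259  -0.07565915]
max 0.17193837985508872 0.0017822471451577565
-0.01 0.01 0.17 0.002 -0.001 0.002 1
```

Close in stages, watching the force.

Request:
play_rows --targets "0 0 0.1 0 0 0 0.5; 0 0 0 0 0 0 0.3; 0 0 0 0 0 0 0.1; 0 0 0 0 0 0 -0.3; 0 0 0 0 0 0 -1; 0 0 0 0 0 0 -1" --newtons 35

```text
time: 22.18
position: [0.6383, 0.2794, 0.2159]
tool_rot: [-1.83, -1.925, 0.604]
ft_force: [0.4, 0.2, -0.8]
grip_width: 0.569
```

```bash
python3 - <<'E'
from h import *
p,R,s=cur(); print(p.round(4),R.round(3).tolist(),s["ft_force"],s["grip_width"]*87)
E
```

```text
[0.6383 0.2794 0.2159] [[-0.05, 0.819, -0.572], [0.999, 0.042, -0.027], [0.002, -0.573, -0.82]] [ 0.3819994   0.17602648 -0.79758946] 49.54468123246385
```

Request:
play_rows --targets "0 0 -0.3 0 0 0 -1; 0 0 -0.6 0 0 0 -1; 0 0 -0.8 0 0 0 -1; 0 0 -0.8 0 0 0 -1; 0 0 -0.7 0 0 0 -1; 0 0 0 0 0 0 -1; 0 0 0 0 0 0 -1" --newtons 45

```text
time: 23.05
position: [0.6585, 0.2797, 0.2405]
tool_rot: [-1.833, -1.925, 0.604]
ft_force: [0.4, -0.1, -6.0]
grip_width: 0.571
```

```bash
python3 - <<'E'
from h import *
p,R,s=cur(); print(p.round(4),R.round(3).tolist(),s["ft_force"],s["torque"],s["grip_width"]*87,s["joint_positions"].round(2))
snap("wrist","w10")
plan(p,R,np.array([.50,.20,.40]),tooldown(np.radians(92.8)),12,-1)
E
```

```text
[0.6585 0.2797 0.2405] [[-0.049, 0.82, -0.571], [0.999, 0.04, -0.028], [-0.0, -0.571, -0.821]] [ 0.36487939 -0.09737509 -5.98882732] [ 0.01663606 -1.47487281  0.01947485] 49.664889885090794 [ 0.01  0.93 -0.77  1.11  0.26  1.81 -0.63]
max 1.869247045625132 0.05068899750195757
-0.60 -1.87 -0.32 -0.051 0.000 -0.000 -1; -0.60 -1.85 -0.41 -0.051 0.000 -0.000 -1; -0.60 -1.83 -0.51 -0.051 0.000 -0.000 -1; -0.60 -1.80 -0.60 -0.051 0.000 -0.000 -1; -0.60 -1.77 -0.69 -0.051 0.000 -0.000 -1; -0.60 -1.73 -0.78 -0.051 0.000 -0.000 -1; -0.60 -1.69 -0.86 -0.051 0.000 -0.000 -1; -0.60 -1.64 -0.95 -0.051 0.000 -0.000 -1; -0.60 -1.59 -1.03 -0.051 0.000 -0.000 -1; -0.60 -1.54 -1.11 -0.051 0.000 -0.000 -1; -0.60 -1.48 -1.19 -0.051 0.000 -0.000 -1; -0.60 -1.42 -1.26 -0.051 0.000 -0.000 -1
```

View pics/w10.png

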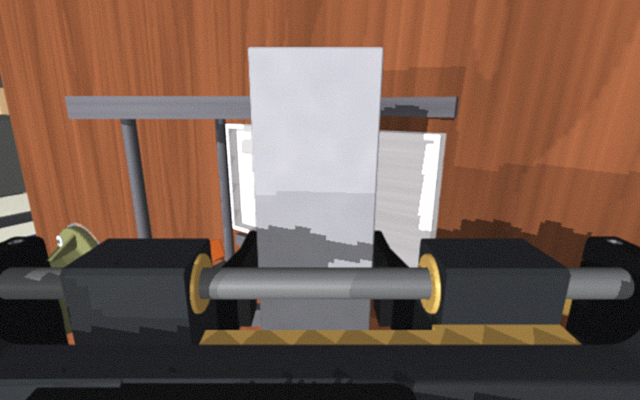

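The piece is clear of the rack and gripped squarely. The weight on the wrist is about 6 N and there is no roll moment.

Request:
play_rows --targets "-0.6 -1.87 -0.4 -0.051 0 0 -1; -0.6 -1.85 -0.5 -0.051 0 0 -1; -0.6 -1.83 -0.6 -0.051 0 0 -1; -0.6 -1.8 -0.7 -0.051 0 0 -1; -0.6 -1.77 -0.7 -0.051 0 0 -1; -0.6 -1.73 -0.8 -0.051 0 0 -1; -0.6 -1.69 -0.9 -0.051 0 0 -1; -0.6 -1.64 -1 -0.051 0 0 -1; -0.6 -1.59 -1.05 -0.051 0 0 -1; -0.6 -1.54 -1.1 -0.051 0 0 -1; -0.6 -1.48 -1.2 -0.051 0 0 -1; -0.5 -1.2 -1.2 -0.051 0 0 -1; 0 0 0 0 0 0 -1; 0 0 0 0 0 0 -1"

```text
time: 24.85
position: [0.49, 0.1999, 0.4035]
tool_rot: [2.156, 2.273, -0.007]
ft_force: [0.0, 0.6, -5.7]
grip_width: 0.57
```

```bash
python3 - <<'E'
from h import *
p,R,s=cur(); print(p.round(4),R.round(3).tolist(),s["ft_force"],s["torque"],s["grip_width"]*87,s["joint_positions"].round(2))
plan(p,R,np.array([.5335,-.27,.37]),tooldown(np.radians(90-1.3)),14,-1)
E
```

```text
[0.49   0.1999 0.4035] [[-0.053, 0.999, 0.003], [0.999, 0.053, -0.009], [-0.009, 0.003, -1.0]] [ 0.01556499  0.62912192 -5.72181287] [-0.04797135 -0.13062091  0.00286496] 49.55693755307067 [ 0.44  0.15 -0.96  1.72  0.13  1.33 -0.49]
max 3.3656284119093636 0.0053821938703384805
-3.37 0.13 0.27 0.000 0.001 0.005 -1; -3.37 0.15 0.27 0.000 0.001 0.005 -1; -3.36 0.17 0.27 0.000 0.001 0.005 -1; -3.36 0.19 0.26 0.000 0.001 0.005 -1; -3.36 0.21 0.26 0.000 0.001 0.005 -1; -3.36 0.22 0.26 0.000 0.001 0.005 -1; -3.36 0.24 0.26 0.000 0.001 0.005 -1; -3.36 0.26 0.26 0.000 0.001 0.005 -1; -3.36 0.28 0.25 0.000 0.001 0.005 -1; -3.36 0.30 0.25 0.000 0.001 0.005 -1; -3.36 0.31 0.25 0.000 0.001 0.005 -1; -3.35 0.33 0.25 0.000 0.001 0.005 -1; -3.35 0.35 0.24 0.000 0.001 0.005 -1; -3.35 0.37 0.24 0.000 0.001 0.005 -1
```

Request:
play_rows --targets "-3.37 0.13 0.2 0 0.001 0.005 -1; -3.37 0.15 0.2 0 0.001 0.005 -1; -3.36 0.17 0.2 0 0.001 0.005 -1; -3.36 0.19 0.2 0 0.001 0.005 -1; -3.36 0.21 0.2 0 0.001 0.005 -1; -3.36 0.22 0.2 0 0.001 0.005 -1; -3.36 0.24 0.2 0 0.001 0.005 -1; -3.36 0.26 0.2 0 0.001 0.005 -1; -3.36 0.28 0.2 0 0.001 0.005 -1; -3.36 0.3 0.2 0 0.001 0.005 -1; -3.36 0.31 0.2 0 0.001 0.005 -1; -3.35 0.33 0.2 0 0.001 0.005 -1; -3.35 0.35 0.2 0 0.001 0.005 -1; -2 0.3 0.2 0 0.001 0.005 -1; 0 0 0 0 0 0 -1; 0 0 0 0 0 0 -1"

```text
time: 26.85
position: [0.5407, -0.2648, 0.352]
tool_rot: [-2.194, -2.178, -0.001]
ft_force: [0.2, 1.3, -5.6]
grip_width: 0.57
```

```bash
python3 - <<'E'
from h import *
p,R,s=cur(); print(p.round(4),R.round(3).tolist(),s["ft_force"],s["torque"],s["grip_width"]*87,s["joint_positions"].round(2))
snap("wrist","w11"); snap("side","d11"); snap("scene","s11")
E
```

```text
[ 0.5407 -0.2648  0.352 ] [[0.008, 0.999, -0.035], [0.999, -0.007, 0.036], [0.035, -0.035, -0.999]] [ 0.20851011  1.33603373 -5.55997785] [-0.01933282 -0.24097381  0.02846344] 49.56113183239825 [ 0.91  0.33 -0.61  1.61  0.17  1.31  0.27]
```

View pics/w11.png

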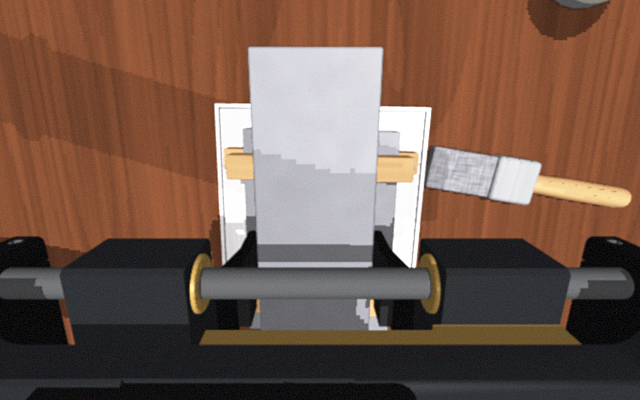

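View pics/s11.png

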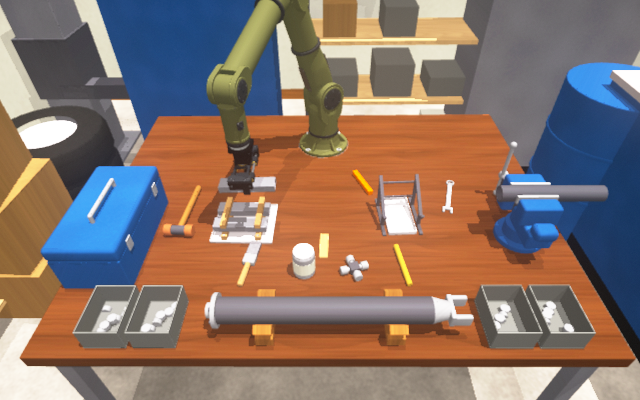

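```bash
python3 - <<'E'
from h import *
p,R,s=cur(); d=pickle.load(open("pics/w11.pkl","rb")); P=cloud(d)
o=-d["R"].T@d["t"]
for q in ((249,48),(383,48),(316,47.5)):
    r=d["R"].T@np.linalg.inv(d["intrinsics"])@np.array([*q,1.])
    ot=R.T@(o-p); rt=R.T@r; print("tool frame",(ot+rt*(.1525-ot[2])/rt[2]).round(4))
for v in (60,100,150): print((R.T@(P[v,316]-p)).round(4))
# current sticks/ layer measure in w11
d4=pickle.load(open("pics/s6.pkl","rb"))
q=np.array([.5335,-.294,.27]); plan(p,R,q,tooldown(np.radians(88.7)),4,-1)
E
```

```text
tool frame [ 0.0927 -0.0237  0.1525]
tool frame [0.0927 0.0248 0.1525]
tool frame [0.0929 0.0006 0.1525]
[0.0888 0.0006 0.1534]
[0.0747 0.0006 0.1542]
[0.0558 0.0006 0.1532]
max 2.044425291021965 0.008643478176818303
-0.80 -0.10 2.04 -0.009 -0.008 0.004 -1; -0.78 -0.12 2.05 -0.009 -0.008 0.004 -1; -0.77 -0.13 2.06 -0.009 -0.008 0.004 -1; -0.75 -0.14 2.06 -0.009 -0.008 0.004 -1
```

Request:
play_rows --targets "-0.75 -0.1 1.9 -0.009 -0.008 0.004 -1; -0.7 -0.15 1.9 -0.009 -0.008 0.004 -1; -0.65 -0.15 1.8 -0.009 -0.008 0.004 -1; -0.4 -0.1 1 -0.006 -0.006 0.002 -1; 0 0 0 0 0 0 -1; 0 0 0 0 0 0 -1"

```text
time: 27.75
position: [0.5357, -0.2833, 0.2885]
tool_rot: [2.235, 2.204, 0.005]
ft_force: [0.6, -0.4, -5.2]
grip_width: 0.568
```

```bash
python3 - <<'E'
from h import *
p,R,s=cur(); print(p.round(4),R.round(4).tolist(),s["ft_force"])
q=np.array([.5335,-.292,.262]); plan(p,R,q,tooldown(np.radians(88.7)),3,-1)
E
```

```text
[ 0.5357 -0.2833  0.2885] [[0.0139, 0.9999, 0.0041], [0.9999, -0.0139, 0.0006], [0.0006, 0.004, -1.0]] [ 0.56395232 -0.440247   -5.22325117]
max 0.8832588914586977 0.0029201113061406415
-0.29 -0.07 0.88 0.001 -0.000 0.003 -1; -0.29 -0.07 0.88 0.001 -0.000 0.003 -1; -0.29 -0.07 0.88 0.001 -0.000 0.003 -1
```

Request:
play_rows --targets "-0.29 -0.07 0.8 0.001 0 0.003 -1; -0.29 -0.07 0.8 0.001 0 0.003 -1; -0.29 -0.07 0.7 0.001 0 0.003 -1; 0 0 0 0 0 0 -1; 0 0 0 0 0 0 -1"

```text
time: 28.38
position: [0.5339, -0.2924, 0.2649]
tool_rot: [2.246, 2.194, 0.003]
ft_force: [-0.2, 0.7, -5.7]
grip_width: 0.575
```

```bash
python3 - <<'E'
from h import *
p,R,s=cur(); print(p.round(4),R.round(4).tolist(),s["ft_force"])
snap("side","d12");d=snap("wrist","w12")
c=cv2.imread("pics/d12.png")[110:200,260:400]; cv2.imwrite("pics/d12c.png",cv2.resize(c,(800,514),interpolation=cv2.INTER_CUBIC))
q=np.array([.5335,-.292,.252]); plan(p,R,q,tooldown(np.radians(88.7)),3,-1)
E
```

```text
[ 0.5339 -0.2924  0.2649] [[0.0233, 0.9997, 0.0022], [0.9997, -0.0233, 0.0001], [0.0001, 0.0022, -1.0]] [-0.19575119  0.74369492 -5.65407809]
max 0.43042798203883237 0.0007390320470649316
0.01 -0.02 0.43 0.001 -0.000 -0.000 -1; 0.01 -0.01 0.43 0.001 -0.000 -0.000 -1; 0.01 -0.01 0.43 0.001 -0.000 -0.000 -1
```

View pics/w12.png

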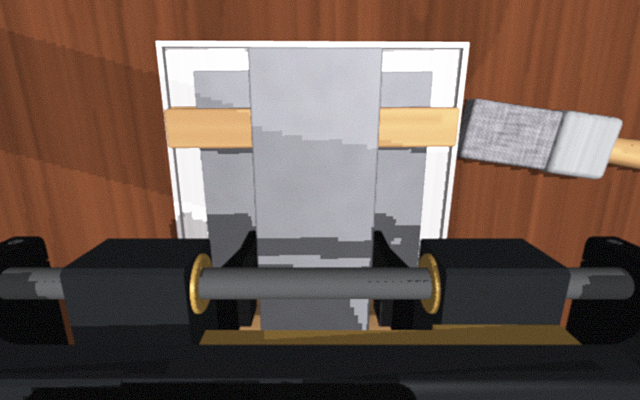

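View pics/d12c.png

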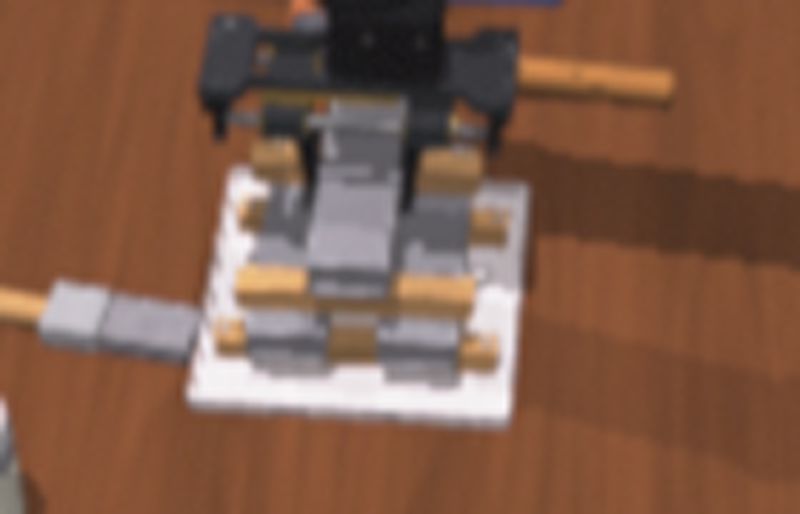

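The piece (cols 249–382) is centred over the lower pair (195–432) and in line with it. Now a slow descent.

Request:
play_rows --targets "0 0 0.45 0.001 0 0 -1; 0 0 0.45 0.001 0 0 -1; 0 0 0.35 0 0 0 -1; 0 0 0 0 0 0 -1; 0 0 0 0 0 0 -1"

```text
time: 29.1
position: [0.534, -0.2922, 0.2519]
tool_rot: [2.246, 2.195, 0.0]
ft_force: [0.9, 0.3, -5.7]
grip_width: 0.571
```

Request:
play_rows --targets "0 0 0.15 0 0 0 -1; 0 0 0.1 0 0 0 -1; 0 0 0.1 0 0 0 -1; 0 0 0 0 0 0 -1"

```text
time: 29.6
position: [0.5342, -0.2923, 0.2484]
tool_rot: [2.246, 2.195, 0.0]
ft_force: [-0.1, 1.3, -6.4]
grip_width: 0.569
```

Request:
play_rows --targets "0 0 0.08 0 0 0 -1; 0 0 0.05 0 0 0 -1; 0 0 0 0 0 0 -1"

```text
time: 29.98
position: [0.5343, -0.2923, 0.2478]
tool_rot: [2.246, 2.195, 0.0]
ft_force: [0.9, -0.5, -5.6]
grip_width: 0.574
```

Request:
play_rows --targets "0 0 0.08 0 0 0 -1; 0 0 0.06 0 0 0 -1; 0 0 0 0 0 0 -1"

```text
time: 30.35
position: [0.5343, -0.2922, 0.2477]
tool_rot: [2.246, 2.195, -0.001]
ft_force: [-0.2, 0.3, -3.7]
grip_width: 0.568
```

Request:
play_rows --targets "0 0 0.08 0 0 0 -1; 0 0 0.08 0 0 0 -1; 0 0 0 0 0 0 -1"

```text
time: 30.72
position: [0.5344, -0.2921, 0.2477]
tool_rot: [2.246, 2.194, -0.002]
ft_force: [-2.2, 0.3, -1.6]
grip_width: 0.57
```

The weight is now mostly on the sticks. I release slowly.

Request:
play_rows --targets "0 0 0 0 0 0 0.18; 0 0 0 0 0 0 0.22; 0 0 0 0 0 0 0.28; 0 0 0 0 0 0 0.4; 0 0 0 0 0 0 0.5; 0 0 0 0 0 0 0.5"

```text
time: 31.48
position: [0.5361, -0.2929, 0.2485]
tool_rot: [2.241, 2.19, 0.002]
ft_force: [-0.2, -0.3, -0.1]
grip_width: 0.739
```

```bash
python3 - <<'E'
from h import *
p,R,s=cur(); print(p.round(4),R.round(4).tolist(),s["ft_force"],s["grip_width"])
snap("wrist","w13")
E
```

```text
[ 0.5361 -0.2929  0.2485] [[0.0231, 0.9997, 0.0064], [0.9997, -0.0231, -0.0044], [-0.0043, 0.0065, -1.0]] [-0.17719986 -0.32952325 -0.12143998] 0.739146712876654
```

View pics/w13.png

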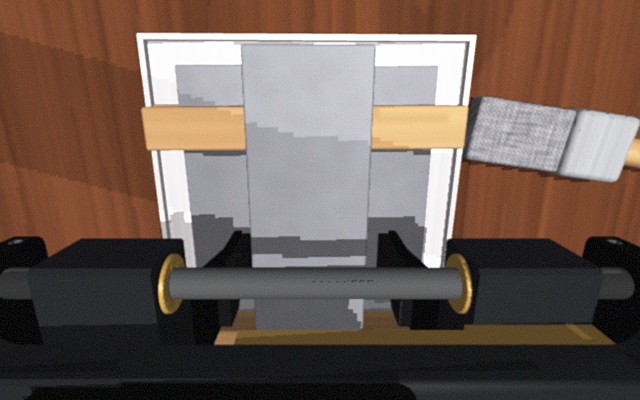

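Request:
play_rows --targets "0 -0.1 -0.5 0 0 0 0.6; 0 0 -1.5 0 0 0 0.6; 0 0 -3 0 0 0 0.6; 0 0 -4 0 0 0 0.6; 0 0 -4 0 0 0 0.6; -4 0 -4 0 0 0 0.6; -5 0 -2 0 0 0 0.6; -5 0 0 0 0 0 0.6; 0 0 0 0 0 0 0.6"

```text
time: 32.65
position: [0.5306, -0.4334, 0.4561]
tool_rot: [2.23, 2.187, 0.004]
ft_force: [0.0, 0.3, 0.5]
grip_width: 0.8
```

```bash
python3 - <<'E'
from h import *
p,R,s=cur(); print(p.round(4),s["ft_force"],s["time"])
w=snap("wrist","w14");d=snap("side","d14");c=snap("scene","s14")
a=cv2.resize(d["pixels"][100:200,250:410],(640,400),interpolation=cv2.INTER_CUBIC); cv2.imwrite("pics/d14c.png",a)
a=cv2.resize(c["pixels"][170:270,170:330],(640,400),interpolation=cv2.INTER_CUBIC); cv2.imwrite("pics/s14c.png",a)
for n,im,b in (("scene",c,"scene0"),("side",d,"side0")):
    X=cloud(im).reshape(-1,3); m=(abs(X[:,0]-.533)<.12)&(abs(X[:,1]+.295)<.13)
    for lo,hi,nm in ((.085,.105,"top piece"),(.062,.076,"sticks"),(.04,.056,"layer")):
        q=X[m&(X[:,2]>lo)&(X[:,2]<hi)]; print(n,nm,len(q))
        if nm=="sticks": parts=[q[q[:,1]>-.29],q[q[:,1]<-.29]]
        elif nm=="layer": parts=[q[q[:,0]<.533],q[q[:,0]>=.533]]
        else: parts=[q]
        for r in parts:
            if len(r)<20: continue
            print("   z",np.median(r[:,2]).round(4),cv2.minAreaRect((r[:,:2]*1000).astype(np.float32)))
E
```

```text
[ 0.5306 -0.4334  0.4561] [0.01583134 0.32231671 0.50643538] 32.65
scene top piece 624
   z 0.096 ((534.356201171875, -291.9698181152344), (190.46023559570312, 58.425655364990234), 88.73612976074219)
scene sticks 237
   z 0.0714 ((533.5308227539062, -227.4862060546875), (84.5290756225586, 142.80226135253906), 60.7799072265625)
   z 0.071 ((536.7647094726562, -348.9837951660156), (136.55404663085938, 84.25592803955078), 27.037012100219727)
scene layer 500
   z 0.0509 ((574.4513549804688, -295.35009765625), (68.57701873779297, 189.65505981445312), 2.4702067375183105)
side top piece 491
   z 0.0924 ((533.8156127929688, -291.90936279296875), (198.2964324951172, 50.29378890991211), 88.40916442871094)
side sticks 310
   z 0.0682 ((532.3014526367188, -228.0524444580078), (143.16859436035156, 68.13983154296875), 18.395763397216797)
   z 0.0664 ((535.6416625976562, -340.9761047363281), (44.792850494384766, 147.333740234375), 88.86843872070312)
side layer 541
   z 0.0483 ((483.7662658691406, -293.8525390625), (199.10594177246094, 56.10792922973633), 86.28380584716797)
   z 0.048 ((578.8782348632812, -300.0175476074219), (57.19239807128906, 200.181396484375), 0.33375999331474304)
```

View pics/w14.png

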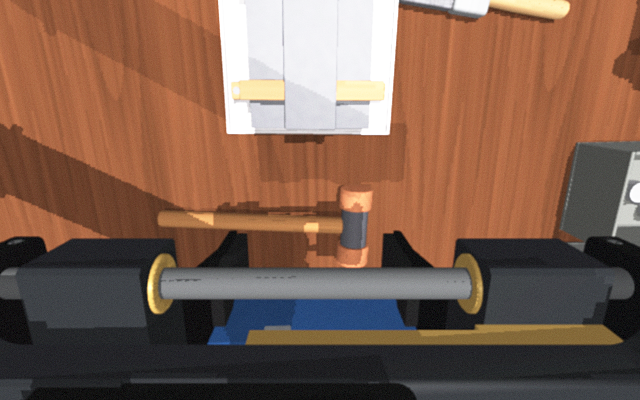

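View pics/d14c.png

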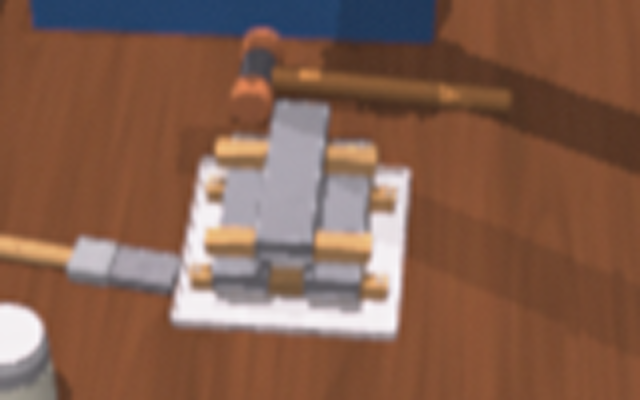

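View pics/s14c.png

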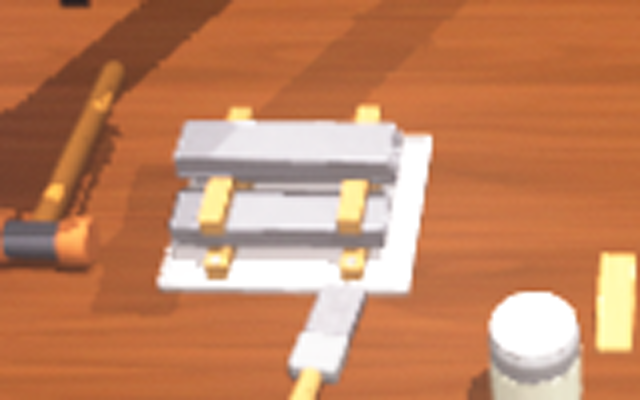

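View pics/s14.png

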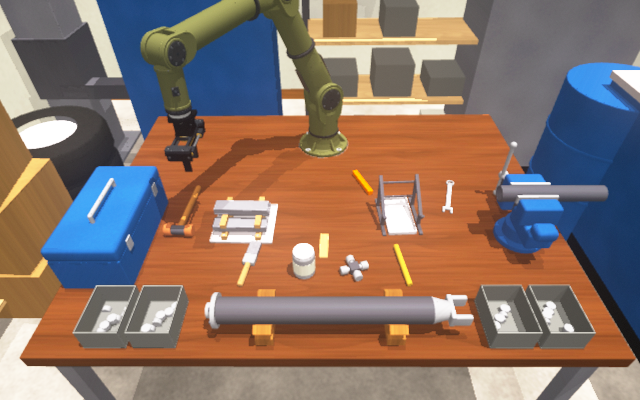

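The final views show the top piece flat on both sticks, centred at about (0.534, -0.292) and yawed 88.6°. The sticks are above the bearers, and the lower layer and the bystanders look unmoved. I hand the job in.

```bash
python3 -c "
from bench import ctrl
print(ctrl.close_job())"
```

```text
the job is handed in; nothing more can be done
None
```

I laid both matching sticks across the bottom layer, one above each bearer. I then took the third piece off the rack, levelled it and set it down flat on the sticks. The job was handed in at about 33 s, with the gripper open and clear of everything.

**What the last checks showed:**
- **Third piece:** the scene and side cameras put its centre at about (0.534, -0.292), within about 1 mm of the middle of the stack across its width. Along its length it is about 2 mm off my target and 3–4 mm off the centre of the bottom layer, because I aimed between that centre and the stand's centre. Its long axis is at about 88.4–88.7°, against 88.2–90° for the pieces below. Its top is at about 94 mm, as expected with the sticks between.
- **Sticks:** I saw each one over its bearer, and stick A lined up with its bearer to within a pixel when I placed it. I did not measure their final positions closely: my last stick fits were mixed up with other surfaces and could not be used.
- **Bottom layer:** it looks unmoved. The last numerical fits of the lower pieces were partly hidden by the sticks and the top piece, and disagree with the first ones by up to about 9 mm, so I relied on the pictures.
- **Other things on the bench:** nothing looked disturbed.
- **Forces:** the readings at the end of each move stayed low, about 6 N with the piece's weight on the wrist and about 2 N when I let go.

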